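# Set out the slope on a curved rib with the pendulum gauge

### The job

The radius template has been left sitting on the curved rib where the gauge has to go: hang it back on its peg by the hole and let go of it. Then stand the pendulum angle gauge upright on top of the rib and rock it over the curve until the swinging pointer settles on the black index tab clipped on its rim. Finish still holding it there, its base resting flat against the curve, and leave the glue, the sanding block and the screw box where they are.

Things in the scene. Friction and masses are not known exactly. Their poses are not given: they have to be found in the camera images.
- rib: Plywood rib, a solid segment of a round: 60 mm thick (x), 222 mm long at the bench (y), 75 mm high, its top a convex arc of 120 mm radius. Fixed to the bench by end cleats (16 mm high, out to 139 mm from the middle in y). Origin: centre of its underside; z up; x is the axis of the curve and points away from the robot; the arc falls away to +y and -y.
- rib_crown (a point): Top of the arc, mid-thickness: 75 mm above the bench.
- rib_centre (a point): Point on the axis of the curve, 120 mm straight below the crown (45 mm below the bench top). Along a line from here at angle a from vertical (in the rib's y-z plane) the surface lies 120 mm out and slopes by a.
- template: Radius template, 18 mm plywood (x), about 110 g: an arched saddle 166 mm wide (y) astride the rib's arc, with a neck 48 mm wide (y) and the hole in it. Stands loose on edge, x and y along the rib's. Origin: mid-thickness, middle of its concave lower edge (at the rib's crown at first); legs reach 22 mm below the origin, the neck's top edge is 100 mm above it.
- template_hole (a point): Centre of the 28 mm hanging hole, which runs through the neck along the template's x; 44 mm above the template's origin.
- template_grip (a point): Place to pinch the neck across its 18 mm thickness, 12 mm below its top edge and 44 mm above the hole's centre. Fingertips within 38 mm of the top edge clear the peg.
- rack: Template peg: fixed wooden upright (50 mm wide, 160 mm high, near face at x = 45 mm) on a foot 18 mm high (x 10 to 110 mm, 130 mm wide), with one 12 mm round dowel out of the near face along the rack's -x (towards the robot), rising 8 degrees to its tip. Origin: on the bench under the place where the template should hang; x points from dowel tip to upright; the dowel lies at y = 0.
- peg (a point): Point on the dowel's axis where the template should hang: 135 mm above the bench, 45 mm from the upright.
- peg_tip (a point): Rounded free end of the dowel, 41 mm from peg along the rack's -x and 6 mm higher. Nothing stands in front of it.
- gauge: Pendulum angle gauge, about 300 g, standing on the bench: flat base bar 140 mm long (y), 30 wide (x), 12 high; round dial housing, radius 62 mm, 18 thick, centre 76 mm above the underside; on top a black grip lug 22 mm thick (x), 38 wide (y), 134 to 180 mm above the underside. Origin: centre of the base's underside. x: the dial's axis, out of the white face, away from the robot.
- gauge_grip (a point): Place to pinch the grip lug across its 22 mm thickness, 160 mm above the base's underside; fingers can pass down beside the housing, which is thinner.
- pointer (a joint): Angle of the black swinging pointer on the gauge, rad, about the gauge's +x (right-hand); 0 when it hangs square to the base. It is weighted, swings freely, settles in about a second and always ends up plumb, so turning the gauge by a about its +x makes it read -a.
- index (a joint): Angle of the black index tab clipped on the dial's rim, same zero and sense as the pointer; preset between 0.18 and 0.36, it stays there. The pointer is on the mark when the two values agree.
- pointer_tip (a point): Tip of the pointer, 52 mm from the dial's centre.
- index_tip (a point): Inner end of the index tab, 52 mm from the dial's centre; the pointer's tip passes over it.
- glue: White glue bottle, 52 mm across, 120 mm high, standing beyond the rib: leave it. Origin at its foot.
- sander: Cork sanding block 60 x 100 x 35 mm beyond the rib: leave it. Origin at the centre of its underside.
- screws: Cardboard screw box 75 x 110 x 45 mm beyond the rib: leave it. Origin at the centre of its underside.
Not all that is in view belongs to the job. There is more than one size of the gauge; the one meant has the size given above. There is more than one size of the template; the job needs the larger.

How it is judged:
By the outcome, as a careful person would: the job done as asked, in the order asked, and still so for the second after the job is handed in, while the arm keeps its last pose, push and grip.
It also fails if it takes over 64 s, if anything falls off the work surface, if the arm or the gripper's body presses on something with over 40 N, if the wrist force passes 120 N, or if a joint passes its speed limit or range.

### The arm

A 7-joint arm with a two-finger parallel gripper is mounted at the origin on the work surface. World frame = base frame: x ahead of the robot, y to its left, z up, the work surface at z = 0. Lengths are in m, angles in rad, forces in N, time in s.
With the tool pointing down it reaches from about 0.4 to 0.85 m from the base axis. Payload 4.5 kg.
Tool frame: the origin (TCP) lies midway between the tips of the shut fingers; the grasp point (between the pads) lies 19 mm behind it (r.hold_point_z is the distance from the TCP to the grasp point, in m); z points along the fingers, y is the direction in which the jaws open and shut (so a half turn about z gives the same grasp; the last joint's range is limited). The gripper opens to 88 mm and grips with 3 to 60 N. Pads are 18 mm wide; open, the fingers measure 123 mm over their backs; the gripper's body (75 mm by 187 mm) begins 45 mm behind the grasp point.
Start: joints at [0.034, 0.689, -0.195, 1.565, 0.157, 0.902, -0.215], TCP at [0.625, 0, 0.239] pointing down, gripper open.
Joint ranges: [-3.01, 3.01], [-0.46, 2.08], [-1.47, 1.51], [0.13, 2.56], [-1, 4.14], [0.04, 2.09], [-2.66, 2.66]. Speed limits (rad/s): [2.57, 2.57, 3.14, 3.14, 3.14, 3.14, 3.14].

### API

Orientations are given as a unit quaternion [x, y, z, w].
In Python, from plant import r gives the robot as it stands. The module is installed in compiled form; this text tells all that it offers.
- The arm moves only by the tool move_arm, never from a script. Its arguments are lists of equal length, an entry for each row: "turn": the turn, a rotation vector about the tool's x, y, z in units of 2 pi rad (1.0 is 2 pi rad), a list of three; "dp": the shift along the tool's x, y, z in units of 2.5 cm (1.0 is 2.5 cm), a list of three; "jaw": the closure, from -1 (fully open) to 1 (shut), so that 0 is half open. In form: {"turn": [[wx, wy, wz], ...], "dp": [[x, y, z], ...], "jaw": [jaw, ...]}. A call has 1 to 10 rows; each row shifts and turns the commanded pose from where the row before left it, along the tool's axes as they then stand; what a row does not reach is not made up. A row lasts 1/12 s, in which the tool goes at most 41.7 mm and 7.16 degrees, less where a joint would pass 70% of its speed; a pose out of reach is approached as far as the arm can. A call with a number of a shift or a turn outside -1 to 1 is refused whole. A call with a gripper value outside its range is refused whole. The fingers move at their own pace and stop on an object; "newtons" is the grip in N (left out, the last holds). Time passes only in rows, so rows that do not move let the fingers close. It gives the time, the measured TCP pose, the force and the opening at its end, in the units of the state.
- r.get_state(): the state, without advancing time (a new reading comes with each control period).
- r.snapshot(name): name is "scene" or "side" or "wrist"; returns a dict with "frame" (384x512x3 uint8, blue, green, red), "mtx" (3x3 intrinsics, pixels), "origin" and "orientation" of the camera in the world; the wrist camera has in their place "tool_from_camera" (4x4, takes a point from camera to tool coordinates, whose origin is the TCP and whose axes are the flange's). Camera axes: x right, y up, looking along -z (the intrinsics and any distortion apply to the point x, -y, -z); pixel columns grow to the right and rows downward; lengths in m; the calibration is good to about 2 mm. A picture is of the moment at which its call begins: read the wrist's pose just before it. There is no depth.
- r.finish_job(): hands the job in, once; it reports no verdict.
The state is a dict: "clock": time; "q": joint angles; "qd": joint speeds; "joint_torque": joint torques, N m; "tool_pos": TCP position; "eef_rot": TCP orientation; "contact_force": force on the tool from outside, world axes, zero at the start; "moment": the same for the moment, N m; "opening": opening from 0.0 (shut) to 1.0 (fully open).
Only numpy, scipy, OpenCV 4.12 (cv2) and the standard library are available. Lean on these libraries where they do the work, as an engineer would, in place of code of your own. Each camera call takes 0.05 s, during which the arm holds its last target.

## Working session

There is one attempt and no reset: what is moved stays moved. The work goes in short steps, Python scripts to look and compute and a tool call to move; the robot and the scene stay as the last step left them, time stands still between calls to the robot, and variables do not carry over. Pictures are saved under pics/ and viewed, and the job is handed in when it is done.

Besides the shell and the picture viewer there is one more tool, called after "Request:" as name(argument=value, ...) on one line, values as JSON. move_arm: Moves the arm, as the interface text tells. Shifts and turns lie within -1 to 1; 1 stands for 2.5 cm of shift or 2 pi rad of turn. Its arguments: {"type":"object","properties":{"turn":{"type":"array","items":{"type":"array","items":{"type":"number","minimum":-1,"maximum":1}}},"dp":{"type":"array","items":{"type":"array","items":{"type":"number","minimum":-1,"maximum":1}}},"jaw":{"type":"array","items":{"type":"number"}},"newtons":{"type":"number"}},"required":["turn","dp","jaw"]}

```bash
mkdir -p pics; ls; cat > h.py <<'E'
import numpy as np, cv2
from scipy.spatial.transform import Rotation as R
from plant import r
def snap(name,fn=None):
    st=r.get_state(); s=r.snapshot(name)
    if fn: cv2.imwrite('pics/'+fn+'.png',s['frame'])
    K=np.array(s['mtx'])
    if name=='wrist':
        T=np.eye(4);T[:3,:3]=R.from_quat(st['eef_rot']).as_matrix();T[:3,3]=st['tool_pos']
        C=T@np.array(s['tool_from_camera']); o=C[:3,3];Rm=C[:3,:3]
    else:
        o=np.array(s['origin']);q=np.array(s['orientation'])
        Rm=R.from_quat(q).as_matrix() if q.size==4 else q.reshape(3,3)
    return dict(f=s['frame'],K=K,o=o,R=Rm,extra={k:v for k,v in s.items() if k!='frame'})
def ray(c,u,v):
    d=np.linalg.inv(c['K'])@[u,v,1]; d=np.array([d[0],-d[1],-d[2]])
    d=c['R']@d; return c['o'],d/np.linalg.norm(d)
def plane(c,u,v,z=None,x=None):
    o,d=ray(c,u,v)
    t=(z-o[2])/d[2] if z is not None else (x-o[0])/d[0]
    return o+t*d
def tri(c1,p1,c2,p2):
    o1,d1=ray(c1,*p1);o2,d2=ray(c2,*p2)
    A=np.stack([d1,-d2],1); t=np.linalg.lstsq(A,o2-o1,rcond=None)[0]
    a=o1+t[0]*d1;b=o2+t[1]*d2
    return (a+b)/2,np.linalg.norm(a-b)
def proj(c,P):
    p=c['R'].T@(np.array(P)-c['o']); p=np.array([p[0],-p[1],-p[2]]); u=c['K']@p; return u[:2]/u[2]
E
python3 - <<'E'
from h import *
import pickle
d={}
for n in ['scene','side','wrist']:
    c=snap(n,n+'0'); d[n]=c; print(n,c['extra'])
pickle.dump(d,open('d0.pkl','wb'))
print(r.get_state(), r.hold_point_z)
E
```

```text
pics
scene {'mtx': array([[354.84067608,   0.        , 254.05015797],
       [  0.        , 354.84067608, 186.51444758],
       [  0.        ,   0.        ,   1.        ]]), 'origin': array([ 1.19461205, -0.45557932,  0.66149119]), 'orientation': array([0.3988465 , 0.20390512, 0.39778097, 0.80069624])}
side {'mtx': array([[382.60338503,   0.        , 255.93158768],
       [  0.        , 382.60338503, 192.59834314],
       [  0.        ,   0.        ,   1.        ]]), 'origin': array([0.50623491, 0.51668161, 0.72764252]), 'orientation': array([-0.02697446,  0.34414363,  0.93682906, -0.05646993])}
wrist {'mtx': array([[277.99705717,   0.        , 255.76004914],
       [  0.        , 277.99705717, 188.56988622],
       [  0.        ,   0.        ,   1.        ]]), 'tool_from_camera': array([[-4.23223226e-04,  9.62039038e-01,  2.72911541e-01,
         6.98924467e-02],
       [ 9.99999622e-01,  6.14317133e-04, -6.14755964e-04,
        -4.74747226e-04],
       [-7.59073472e-04,  2.72911178e-01, -9.62038935e-01,
        -1.45844499e-01],
       [ 0.00000000e+00,  0.00000000e+00,  0.00000000e+00,
         1.00000000e+00]])}
{'clock': 0.15, 'q': array([ 0.03377051,  0.6897959 , -0.19455825,  1.56604887,  0.15732461,
        0.90253553, -0.21511567]), 'qd': array([-1.05311908e-03, -2.95856283e-03,  5.73447250e-04, -4.55641585e-03,
        5.77937551e-04,  4.41043287e-04, -2.30604379e-05]), 'joint_torque': array([-1.46674727e-03, -5.27863634e+01, -1.26819178e+00, -1.53587687e+01,
       -5.24473807e-02,  3.92338901e-03,  1.12435155e-04]), 'tool_pos': array([ 6.24534113e-01, -7.69399137e-06,  2.38107211e-01]), 'eef_rot': array([ 7.07067245e-01,  7.07145972e-01, -5.28262245e-04, -4.54214592e-04]), 'contact_force': array([-0.57318166,  0.16406019,  0.1759083 ]), 'moment': array([-0.01921054, -0.0041021 , -0.02215568]), 'opening': 1.0010144558707421} 0.0187
```

View pics/scene0.png

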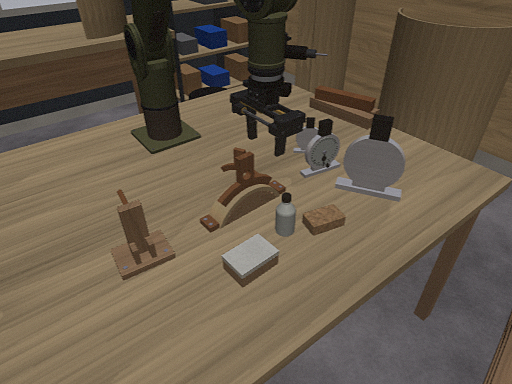

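View pics/side0.png

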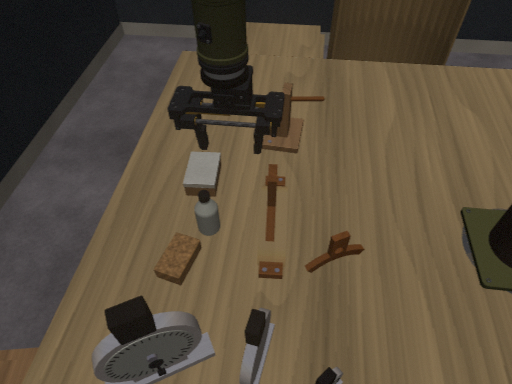

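View pics/wrist0.png

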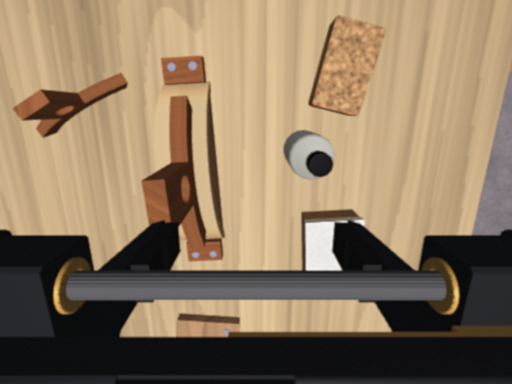

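Scene picture: rib with the saddle template at (243,180), rack at (140,235), glue at (285,215), cork block at (324,219), screw box at (250,260). Three gauges stand at (308,135), (322,155) and (375,165). A second, smaller template is at (335,250) in the side view. I'll crop in close to choose between them.

```bash
python3 - <<'E'
from h import *
import pickle
d=pickle.load(open('d0.pkl','rb'))
f=d['scene']['f'];cv2.imwrite('pics/c1.png',cv2.resize(f[100:215,280:420],None,fx=5,fy=5,interpolation=cv2.INTER_CUBIC))
cv2.imwrite('pics/c2.png',cv2.resize(f[140:240,190:310],None,fx=6,fy=6,interpolation=cv2.INTER_CUBIC))
cv2.imwrite('pics/c3.png',cv2.resize(d['side']['f'][270:384,80:360],None,fx=2.8,fy=2.8,interpolation=cv2.INTER_CUBIC))
cv2.imwrite('pics/c4.png',cv2.resize(d['side']['f'][60:290,250:380],None,fx=2.6,fy=2.6,interpolation=cv2.INTER_CUBIC))
E
```

```text
(no output)
```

View pics/c1.png

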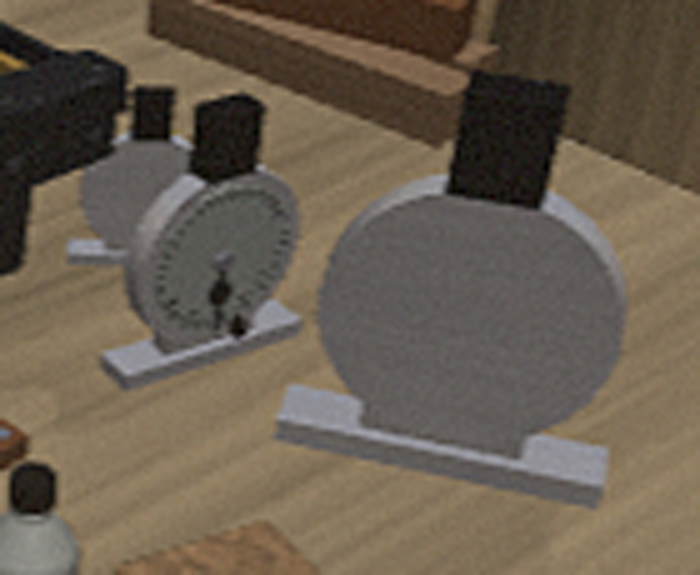

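View pics/c2.png

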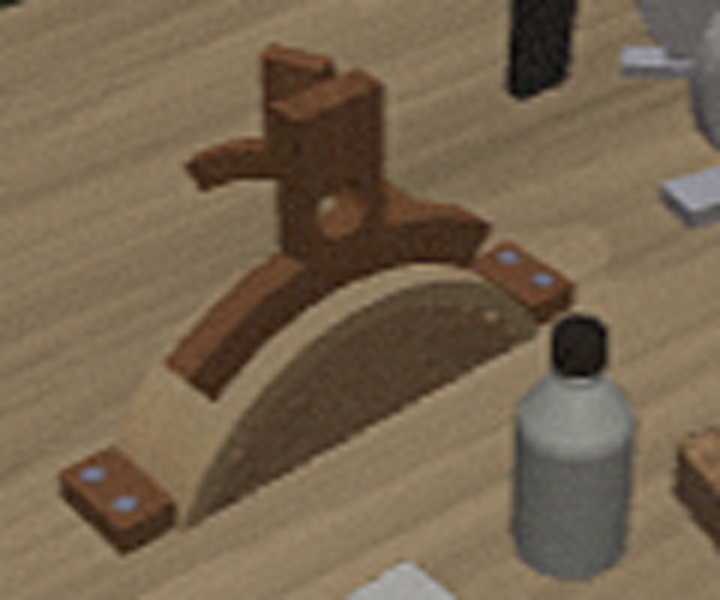

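View pics/c3.png

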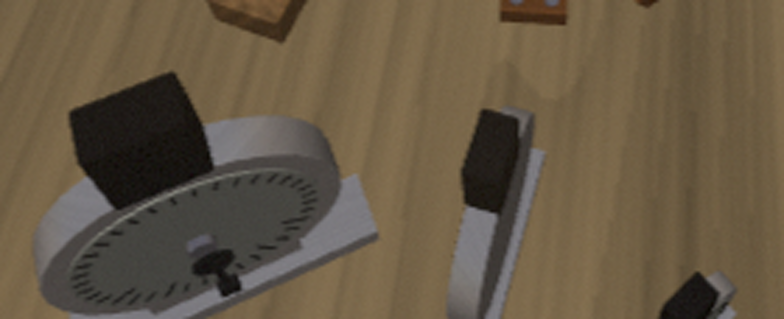

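View pics/c4.png

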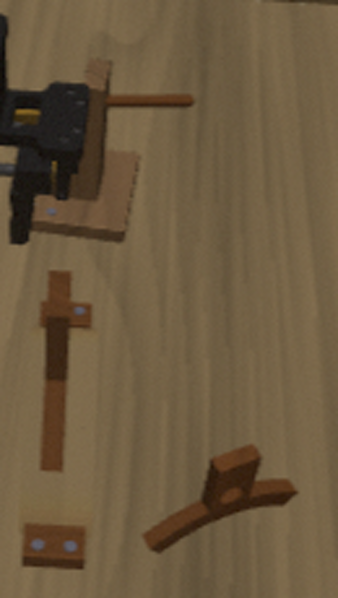

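```bash
python3 - <<'E'
from h import *
import pickle
d=pickle.load(open('d0.pkl','rb'))
s=d['scene'];t=d['side']
def P(x,y): return 280+x/5,100+y/5
for n,a,b in [('mid',(124,386),(301,324)),('big',(277,440),(600,505))]:
    A=plane(s,*P(*a),z=0);B=plane(s,*P(*b),z=0);print(n,A,B,np.linalg.norm(A-B),np.degrees(np.arctan2(*(B-A)[[1,0]])))
# rough: rib cleat corners
def Q(x,y): return 190+x/6,140+y/6
for p in [(60,485),(92,474),(124,504),(508,257),(542,280)]: print('cleat',p,plane(s,*Q(*p),z=0.016))
def S(x,y): return 250+x/2.6,60+y/2.6
for p in [(38,545),(70,546),(80,311)]: print('cleat side',plane(t,*S(*p),z=0.016))
print('peg tip',tri(t,S(190,100),s,(121,192)))
print('neck top plane (far edge mid etc.)')
print('hole',plane(s,*Q(342,212),z=.119))
# tall gauges: lug top in scene vs. side
def C3(x,y): return 80+x/2.8,270+y/2.8
print('mid lug top', tri(s,P(230,98),t,C3(500,112)),'big lug', tri(s,P(520,80),t,C3(125,90)))
E
```

```text
mid [0.5429018  0.23043728 0.        ] [0.56285981 0.37500084 0.        ] 0.14593472577780311 82.1396044826286
big [6.42551742e-01 2.65180879e-01 1.11022302e-16] [0.80144314 0.36764896 0.        ] 0.18906661042904163 32.81772081775423
cleat (60, 485) [ 0.53508884 -0.15007875  0.016     ]
cleat (92, 474) [ 0.53748195 -0.13487395  0.016     ]
cleat (124, 504) [ 0.5633503 -0.1337438  0.016    ]
cleat (508, 257) [0.52403841 0.11981121 0.016     ]
cleat (542, 280) [0.54971316 0.12086484 0.016     ]
cleat side [0.54557405 0.12411524 0.016     ]
cleat side [0.52003525 0.12198545 0.016     ]
cleat side [ 0.53310693 -0.13255196  0.016     ]
peg tip (array([ 0.44649607, -0.30887148,  0.13737465]), np.float64(0.00631884868873268))
neck top plane (far edge mid etc.)
hole [ 0.55990513 -0.00880936  0.119     ]
mid lug top (array([0.5424989 , 0.28968682, 0.18698422]), np.float64(0.012324271427919111)) big lug (array([0.71259119, 0.32416648, 0.25056137]), np.float64(0.00357330341563333))
```

The middle gauge in the scene view (322,155) has a base of about 146 mm and a height of about 185 mm, so it is the one. The big one measures 189 mm and the other is smaller. The template on the rib is the larger of the two. Next I'll move above the template's neck.

Request:
move_arm(turn=[[0,0,0],[0,0,0],[0,0,0],[0,0,0],[0,0,0]], dp=[[0,-0.75,-0.2],[0,-0.75,-0.2],[0,-0.75,-0.2],[0,-0.7,-0.2],[0,0,0]], jaw=[-1,-1,-1,-1,-1])

```text
clock: 0.57
tool_pos: [0.5482, -0.0002, 0.2593]
eef_rot: [0.707, 0.707, -0.001, -0.001]
contact_force: [-0.5, 0.1, 0.2]
opening: 1.0
```

```bash
python3 - <<'E'
from h import *
import pickle
d={}
for n in ['scene','side','wrist']:
    c=snap(n,n+'1'); d[n]=c
pickle.dump(d,open('d1.pkl','wb'))
f=d['scene']['f'];cv2.imwrite('pics/c5.png',cv2.resize(f[180:280,90:190],None,fx=6,fy=6,interpolation=cv2.INTER_CUBIC))
cv2.imwrite('pics/c6.png',cv2.resize(d['side']['f'][60:260,250:350],None,fx=3,fy=3,interpolation=cv2.INTER_CUBIC))
E
```

```text
(no output)
```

View pics/c5.png

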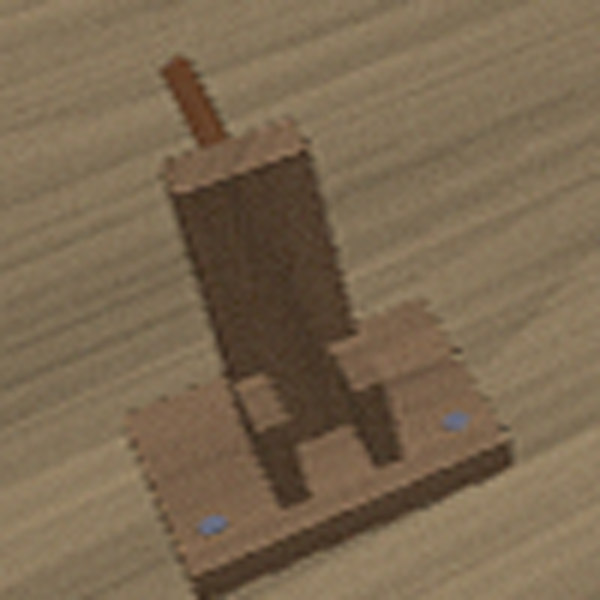

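View pics/c6.png

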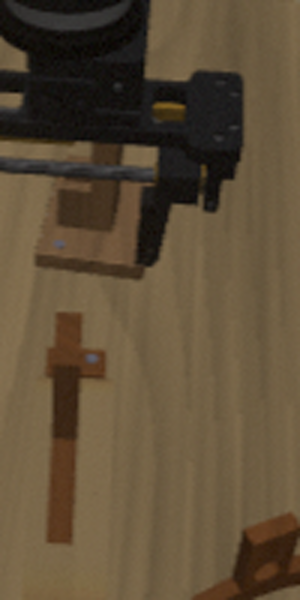

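View pics/wrist1.png

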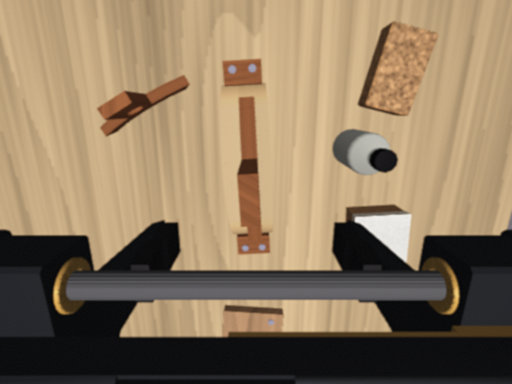

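View pics/side1.png

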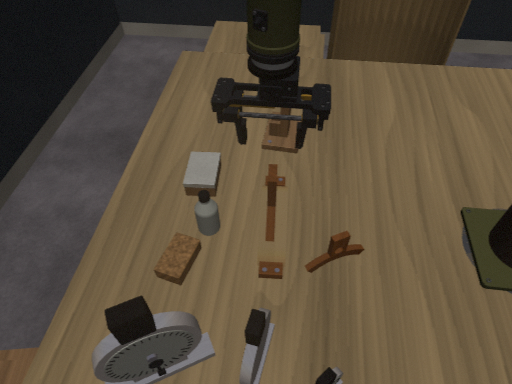

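```bash
python3 - <<'E'
from h import *
import pickle
d=pickle.load(open('d1.pkl','rb'))
e=pickle.load(open('d0.pkl','rb'))
a=cv2.resize(d['wrist']['f'][50:260,200:290],None,fx=2.8,fy=2.8,interpolation=cv2.INTER_CUBIC)
b=cv2.resize(e['wrist']['f'][50:270,130:240],None,fx=2.7,fy=2.7,interpolation=cv2.INTER_CUBIC)
h=max(a.shape[0],b.shape[0]);o=np.zeros((h,a.shape[1]+b.shape[1],3),np.uint8);o[:a.shape[0],:a.shape[1]]=a;o[:b.shape[0],a.shape[1]:]=b;print(a.shape)
cv2.imwrite('pics/c7.png',o)
f=e['side']['f'];cv2.imwrite('pics/c8.png',cv2.resize(f[70:170,260:340],None,fx=6,fy=6,interpolation=cv2.INTER_CUBIC))
E
```

```text
(588, 252, 3)
```

View pics/c7.png

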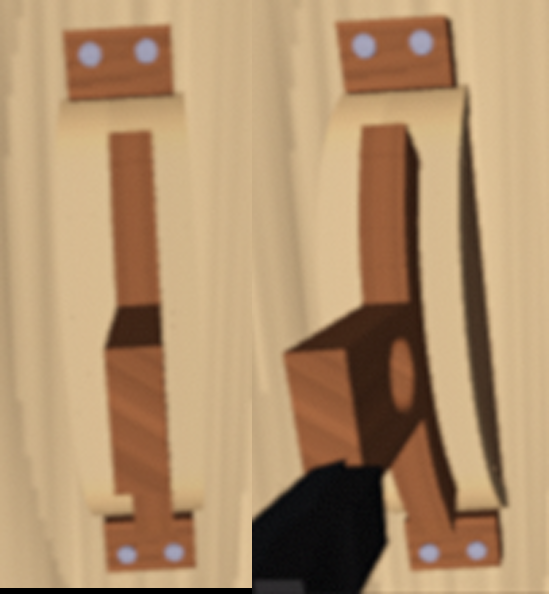

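View pics/c8.png

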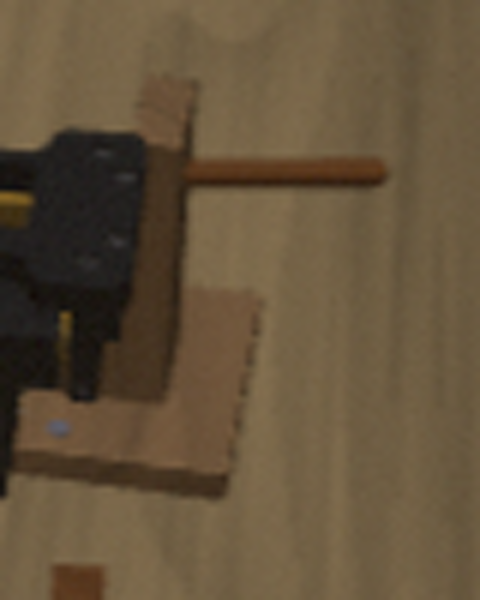

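```bash
python3 - <<'E'
from h import *
import pickle
d=pickle.load(open('d1.pkl','rb'))
e=pickle.load(open('d0.pkl','rb'))
w1=d['wrist'];w0=e['wrist'];s=d['scene'];t=e['side']
A=lambda x,y:(200+x/2.8,50+y/2.8)
B=lambda x,y:(130+(x-252)/2.7,50+y/2.7)
for p,q in [((106,347),(285,352)),((160,345),(346,349)),((90,54),(364,45)),((146,50),(421,42)),((127,554),(429,553)),((174,552),(477,550)),((109,133),(362,126)),((151,131),(405,125))]:
    print(tri(w1,A(*p),w0,B(*q)))
print('saddle +y end & screws on planes')
for p in [(90,54),(146,50),(127,554),(174,552)]: print(plane(w1,*A(*p),z=.016))
C=lambda x,y:(90+x/6,180+y/6)
D=lambda x,y:(260+x/6,70+y/6)
print('foot');
for p in [(128,412),(197,575),(513,447),(425,300)]: print(plane(s,*C(*p),z=.018))
print('top')
for p in [(165,160),(178,193),(310,150),(295,120)]: print(plane(s,*C(*p),z=.160))
print('side foot')
for p in [(227,470),(260,294)]: print(plane(t,*D(*p),z=.018))
print('side top')
for p in [(185,147),(197,84)]: print(plane(t,*D(*p),z=.16))
print('tip',tri(s,C(175,64),t,D(383,171)))
print('tip@z',plane(s,*C(175,64),z=.141),plane(t,*D(383,171),z=.141), 'root',plane(t,*D(188,172),z=.129))
E
```

```text
(array([0.53612112, 0.01741879, 0.17516682]), np.float64(0.0003617551312950024))
(array([0.55245417, 0.01729794, 0.17150603]), np.float64(0.00017505554814982143))
(array([0.52099556, 0.1202817 , 0.01671619]), np.float64(0.00024280736036204928))
(array([0.54686303, 0.12175306, 0.01673374]), np.float64(0.0002199631587138594))
(array([ 0.53545372, -0.13489921,  0.0179619 ]), np.float64(0.0002720254444822977))
(array([ 0.56130726, -0.1344357 ,  0.01604352]), np.float64(0.00023953521935798515))
(array([0.53203816, 0.08340382, 0.06771366]), np.float64(2.7473212098202283e-06))
(array([0.5493357 , 0.08396989, 0.0679386 ]), np.float64(0.0004021842365125269))
saddle +y end & screws on planes
[0.52093675 0.12025218 0.016     ]
[0.54685909 0.12196227 0.016     ]
[ 0.53535943 -0.13578452  0.016     ]
[ 0.56132539 -0.13459277  0.016     ]
foot
[ 0.49251471 -0.37605158  0.018     ]
[ 0.59184192 -0.38386269  0.018     ]
[ 0.60622863 -0.25872546  0.018     ]
[ 0.50570402 -0.25019142  0.018     ]
top
[ 0.53083065 -0.33971106  0.16      ]
[ 0.55196599 -0.342523    0.16      ]
[ 0.55798154 -0.2949488   0.16      ]
[ 0.53769938 -0.29242561  0.16      ]
side foot
[ 0.49678874 -0.24962213  0.018     ]
[ 0.48763829 -0.3755025   0.018     ]
side top
[ 0.52647057 -0.28929254  0.16      ]
[ 0.52435202 -0.33496154  0.16      ]
tip (array([ 0.44334536, -0.31030094,  0.138494  ]), np.float64(0.0021211787086294655))
tip@z [ 0.44858972 -0.3107277   0.141     ] [ 0.44293377 -0.30828103  0.141     ] root [ 0.5250979  -0.31534215  0.129     ]
```

Request:
move_arm(turn=[[0,0,0],[0,0,0],[0,0,0],[0,0,0],[0,0,0],[0,0,0],[0,0,0],[0,0,0]], dp=[[-0.9,-0.3,-0.3],[-1,-0.3,-0.3],[-1,-0.3,-0.3],[-1,-0.3,-0.3],[-1,-0.3,-0.3],[-1,-0.3,-0.3],[0,0,0],[0,0,0]], jaw=[-1,-1,-1,-1,-1,-1,-1,-1])

```text
clock: 1.38
tool_pos: [0.507, -0.1494, 0.3037]
eef_rot: [0.708, 0.706, 0.0, 0.001]
contact_force: [-0.2, -0.5, 0.2]
opening: 0.998
```

```bash
python3 - <<'E'
from h import *
import pickle
d={}
for n in ['side','wrist']:
    c=snap(n,n+'2'); d[n]=c
pickle.dump(d,open('d2.pkl','wb'))
E
```

```text
(no output)
```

View pics/wrist2.png

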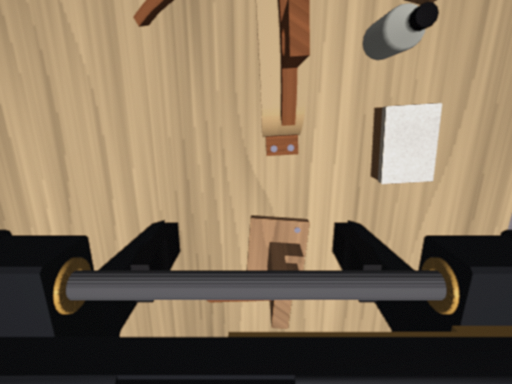

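Request:
move_arm(turn=[[0,0,0],[0,0,0],[0,0,0],[0,0,0],[0,0,0]], dp=[[-1,0,0],[-1,0,0],[-0.5,0,0],[0,0,0],[0,0,0]], jaw=[-1,-1,-1,-1,-1])

```text
clock: 1.9
tool_pos: [0.5066, -0.2087, 0.3033]
eef_rot: [0.707, 0.707, 0.0, -0.001]
contact_force: [0.2, 1.0, -1.3]
opening: 1.001
```

```bash
python3 - <<'E'
from h import *
import pickle
d={}
for n in ['side','wrist','scene']:
    c=snap(n,n+'3'); d[n]=c
pickle.dump(d,open('d3.pkl','wb'))
E
```

```text
(no output)
```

View pics/wrist3.png

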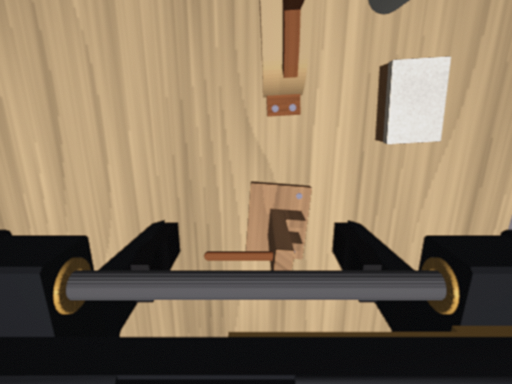

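Request:
move_arm(turn=[[0,0,0],[0,0,0],[0,0,0],[0,0,0],[0,0,0]], dp=[[-1,0,0],[-1,0,0],[-1,0,0],[0,0,0],[0,0,0]], jaw=[-1,-1,-1,-1,-1])

```text
clock: 2.47
tool_pos: [0.5062, -0.285, 0.3036]
eef_rot: [0.708, 0.707, 0.0, -0.0]
contact_force: [0.2, 0.4, -0.2]
opening: 1.002
```

```bash
python3 - <<'E'
from h import *
import pickle
d={}
for n in ['wrist']:
    c=snap(n,n+'4'); d[n]=c
pickle.dump(d,open('d4.pkl','wb'))
e=pickle.load(open('d3.pkl','rb'))
a=cv2.resize(d['wrist']['f'][100:280,190:330],None,fx=3,fy=3,interpolation=cv2.INTER_CUBIC)
b=cv2.resize(e['wrist']['f'][100:280,190:315],None,fx=3,fy=3,interpolation=cv2.INTER_CUBIC)
cv2.imwrite('pics/c9.png',np.hstack([a,b]))
E
```

```text
(no output)
```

View pics/c9.png

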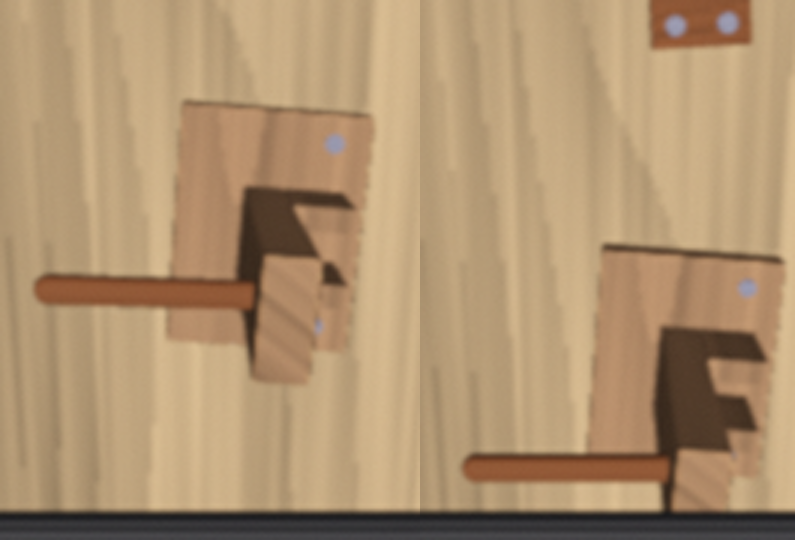

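View pics/side3.png

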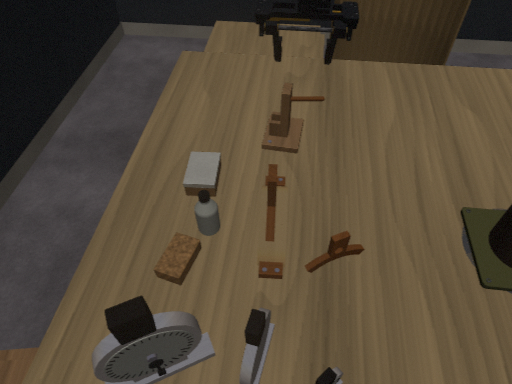

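```bash
python3 - <<'E'
from h import *
import pickle
w4=pickle.load(open('d4.pkl','rb'))['wrist'];w3=pickle.load(open('d3.pkl','rb'))['wrist']
A=lambda x,y:(190+x/3,100+y/3); B=lambda x,y:A(x-420,y)
for n,p,q in [('tip',(36,289),(463,467)),('root',(253,295),(668,469)),('foot nl',(183,102),(603,246)),('foot nr',(373,117),(783,260)),('top nl',(263,255),(677,450)),('top nr',(322,260),(732,452))]:
    print(n,tri(w4,A(*p),w3,B(*q)))
print(plane(w4,*A(36,289),z=.141),plane(w4,*A(253,295),z=.129),plane(w4,*A(183,102),z=.018),plane(w4,*A(373,117),z=.018),plane(w4,*A(168,340),z=.018))
print(plane(w4,*A(263,255),z=.16),plane(w4,*A(253,378),z=.16))
E
```

```text
tip (array([ 0.44282394, -0.31242315,  0.13909844]), np.float64(0.00044500971828455527))
root (array([ 0.52816026, -0.31735168,  0.13184232]), np.float64(4.908602528891383e-05))
foot nl (array([ 0.49869204, -0.25161384,  0.00708524]), np.float64(9.515616853341691e-05))
foot nr (array([ 0.59811943, -0.25956721,  0.00658502]), np.float64(0.0005823824563095714))
top nl (array([ 0.52948741, -0.29309821,  0.16040512]), np.float64(5.1801743825548804e-05))
top nr (array([ 0.55131717, -0.29611635,  0.15634079]), np.float64(0.00015467294701540437))
[ 0.44343569 -0.31181577  0.141     ] [ 0.52838484 -0.31826673  0.129     ] [ 0.498822   -0.25071493  0.018     ] [ 0.59603056 -0.25843211  0.018     ] [ 0.48974425 -0.37994834  0.018     ]
[ 0.52954658 -0.2932081   0.16      ] [ 0.52674776 -0.34097026  0.16      ]
```

Wrist views: dowel tip at about (0.443,-0.312,0.141), root at (0.528,-0.318,0.129), rack yaw about -4.3°. The neck centre is at (0.5457,-0.0066) with its top near 0.174, and the rib yaw is +3.25°. I'll go and grasp it.

Request:
move_arm(turn=[[0,0,-0.0045],[0,0,-0.0045],[0,0,0],[0,0,0],[0,0,0],[0,0,0],[0,0,0],[0,0,0],[0,0,0],[0,0,0]], dp=[[1,0.15,0.2],[1,0.15,0.2],[1,0.2,0.2],[1,0.2,0.2],[1,0.2,0.3],[1,0.2,0.3],[1,0.2,0.3],[1,0.2,0.3],[1,0.2,0.3],[1,0.2,0.3]], jaw=[-1,-1,-1,-1,-1,-1,-1,-1,-1,-1])

```text
clock: 3.35
tool_pos: [0.5412, -0.0291, 0.2387]
eef_rot: [0.686, 0.728, 0.001, -0.0]
contact_force: [0.3, -0.2, -0.3]
opening: 1.0
```

Request:
move_arm(turn=[[0,0,0],[0,0,0],[0,0,0],[0,0,0]], dp=[[0.6,0.2,0.3],[0.6,0.2,0.3],[0,0,0],[0,0,0]], jaw=[-1,-1,-1,-1])

```text
clock: 3.68
tool_pos: [0.5493, -0.0001, 0.2237]
eef_rot: [0.685, 0.728, -0.0, -0.001]
contact_force: [-0.1, 0.6, 0.7]
opening: 1.001
```

```bash
cat >> h.py <<'E'
def goto(p,yaw_deg=None):
    """print dp units (tool axes now) to reach TCP p, and turn z units to bring tool yaw (world) to yaw_deg"""
    st=r.get_state(); M=R.from_quat(st['eef_rot']).as_matrix()
    d=M.T@(np.array(p)-st['tool_pos'])/.025
    yaw=np.degrees(np.arctan2(M[1,1],M[0,1]))
    print('t',round(st['clock'],2),'pos',st['tool_pos'].round(4),'F',st['contact_force'].round(1),'open',round(st['opening'],3),'yaw %.2f tilt %s'%(yaw,M[:,2].round(4)),'dp',d.round(2), 'turnz',None if yaw_deg is None else round(-(yaw_deg-yaw)/360,4))
E
python3 - <<'E'
from h import *
goto([.5457,-.0066,.144],3.25)
E
```

```text
t 3.68 pos [ 5.493e-01 -1.000e-04  2.237e-01] F [-0.1  0.6  0.7] open 1.001 yaw 3.50 tilt [-9.e-04  8.e-04 -1.e+00] dp [-0.25 -0.16  3.19] turnz 0.0007
```

Request:
move_arm(turn=[[0,0,0],[0,0,0],[0,0,0],[0,0,0],[0,0,0],[0,0,0],[0,0,0]], dp=[[-0.13,-0.08,0.3],[-0.12,-0.08,0.3],[0,0,0.65],[0,0,0.65],[0,0,0.65],[0,0,0.64],[0,0,0]], jaw=[-1,-1,-1,-1,-1,-1,-1])

```text
clock: 4.27
tool_pos: [0.5437, -0.0109, 0.1412]
eef_rot: [0.688, 0.726, -0.002, -0.002]
contact_force: [-1.0, -0.7, 0.3]
opening: 0.998
```

Request:
move_arm(turn=[[0,0,0],[0,0,0],[0,0,0],[0,0,0],[0,0,0],[0,0,0],[0,0,0],[0,0,0],[0,0,0]], dp=[[0,0,0],[0,0,0],[0,0,0],[0,0,0],[0,0,0],[0,0,0],[0,0,0],[0,0,0],[0,0,0]], jaw=[1,1,1,1,1,1,1,1,1], newtons=30)

```text
clock: 5.02
tool_pos: [0.5464, -0.0089, 0.144]
eef_rot: [0.687, 0.727, 0.0, 0.0]
contact_force: [0.8, -0.1, 0.4]
opening: 0.341
```

```bash
python3 - <<'E'
from h import *
goto([.5457,-.0066,.144],3.25)
import pickle
c=snap('side','side5'); d=snap('scene','scene5')
cv2.imwrite('pics/c10.png',np.hstack([cv2.resize(c['f'][120:280,210:360],None,fx=2.6,fy=2.6),cv2.resize(d['f'][110:270,180:330],None,fx=2.6,fy=2.6)]))
E
```

```text
t 5.02 pos [ 0.5464 -0.0089  0.144 ] F [ 0.8 -0.1  0.4] open 0.341 yaw 3.25 tilt [ 1.e-04  0.e+00 -1.e+00] dp [ 0.09 -0.02  0.  ] turnz -0.0
```

View pics/c10.png

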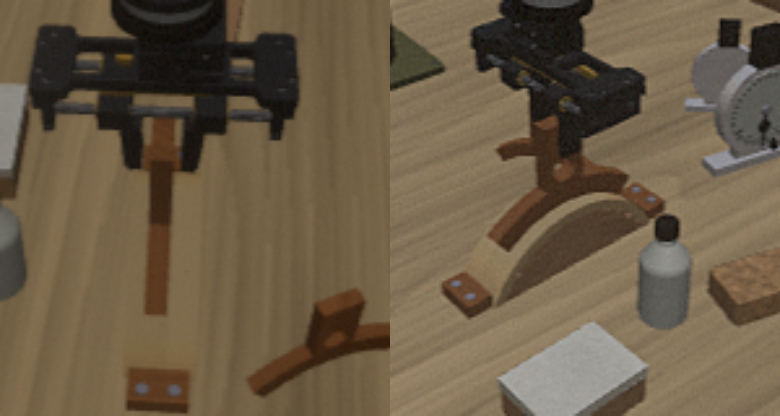

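Request:
move_arm(turn=[[0,0,0],[0,0,0],[0,0,0],[0,0,0],[0,0,0]], dp=[[0,0,0],[0,0,0],[0,0,0],[0,0,0],[0,0,0]], jaw=[1,1,1,1,1], newtons=30)

```text
clock: 5.53
tool_pos: [0.5463, -0.0088, 0.144]
eef_rot: [0.687, 0.727, -0.0, -0.0]
contact_force: [-0.9, 0.8, 1.3]
opening: 0.202
```

Request:
move_arm(turn=[[0,0,0],[0,0,0],[0,0,0],[0,0,0],[0,0,0],[0,0,0]], dp=[[0,0,-0.3],[0,0,-0.6],[0,0,-1],[0,0,-1],[0,0,-0.6],[0,0,0]], jaw=[1,1,1,1,1,1], newtons=30)

```text
clock: 6.03
tool_pos: [0.5485, -0.0087, 0.235]
eef_rot: [0.687, 0.727, 0.003, 0.002]
contact_force: [0.4, 0.8, -0.9]
opening: 0.198
```

```bash
python3 - <<'E'
from h import *
goto([.4,-.309,.2],-4.3)
c=snap('side','side6'); d=snap('scene','scene6')
cv2.imwrite('pics/c11.png',np.hstack([cv2.resize(c['f'][100:280,210:360],None,fx=2.6,fy=2.6),cv2.resize(d['f'][90:270,180:330],None,fx=2.6,fy=2.6)]))
E
```

```text
t 6.03 pos [ 0.5485 -0.0087  0.235 ] F [ 0.4  0.8 -0.9] open 0.198 yaw 3.23 tilt [ 7.e-03  5.e-04 -1.e+00] dp [-11.66  -6.61   1.35] turnz 0.0209
```

View pics/c11.png

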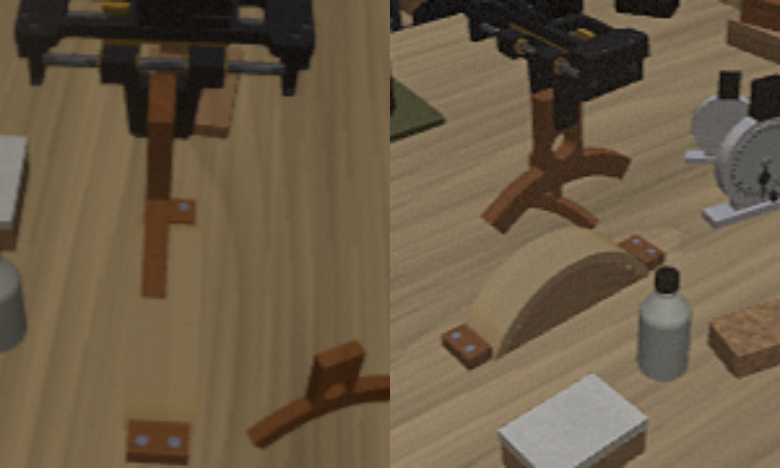

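Request:
move_arm(turn=[[0,0,0.002],[0,0,0.003],[0,0,0.003],[0,0,0.003],[0,0,0.003],[0,0,0.003],[0,0,0.002],[0,0,0.002],[0,0,0],[0,0,0]], dp=[[-0.4,-0.4,0],[-0.8,-0.8,0],[-1,-0.95,0],[-1,-0.95,0],[-1,-0.95,0],[-1,-0.9,0],[-1,-0.8,0],[-1,-0.3,0],[-1,0,0],[-1,0,0]], jaw=[1,1,1,1,1,1,1,1,1,1])

```text
clock: 6.97
tool_pos: [0.3878, -0.239, 0.2303]
eef_rot: [0.733, 0.68, -0.001, -0.002]
contact_force: [0.7, -0.3, 0.2]
opening: 0.2
```

Request:
move_arm(turn=[[0,0,0],[0,0,0],[0,0,0],[0,0,0],[0,0,0]], dp=[[-1,0,0.3],[-0.8,0,0.5],[-0.4,0,0.6],[0,0,0.6],[0,0,0]], jaw=[1,1,1,1,1])

```text
clock: 7.38
tool_pos: [0.383, -0.2926, 0.1781]
eef_rot: [0.734, 0.679, -0.001, -0.004]
contact_force: [-0.2, -0.1, -0.8]
opening: 0.204
```

```bash
python3 - <<'E'
from h import *
goto([.411,-.312,.170],-4.3)
c=snap('side','side7'); d=snap('scene','scene7');w=snap('wrist','wrist7')
cv2.imwrite('pics/c12.png',np.hstack([cv2.resize(c['f'][30:190,250:400],None,fx=2.6,fy=2.6),cv2.resize(d['f'][140:300,70:220],None,fx=2.6,fy=2.6)]))
E
```

```text
t 7.38 pos [ 0.383  -0.2926  0.1781] F [-0.2 -0.1 -0.8] open 0.204 yaw -4.41 tilt [-0.0064  0.0039 -1.    ] dp [-0.69  1.18  0.31] turnz -0.0003
```

View pics/c12.png

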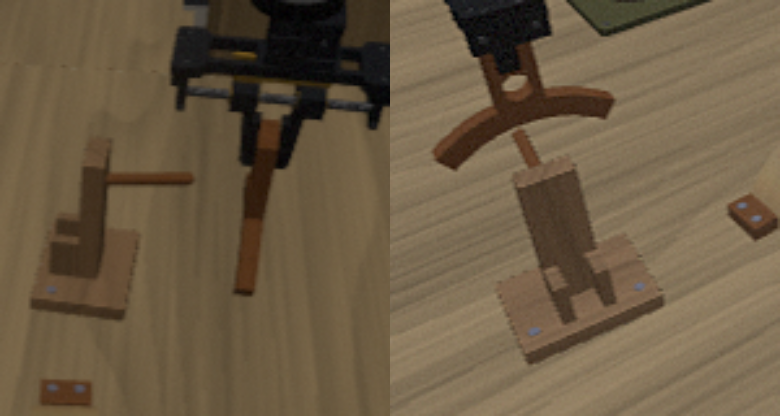

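View pics/wrist7.png

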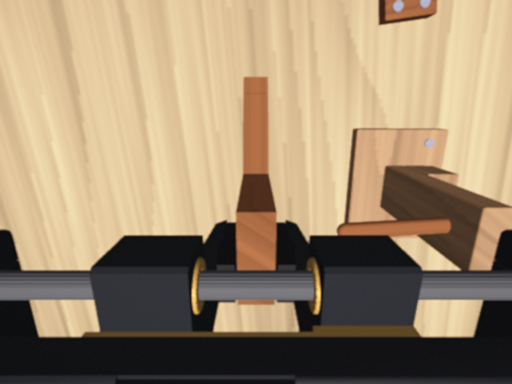

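Request:
move_arm(turn=[[0,0,0],[0,0,0],[0,0,0],[0,0,0],[0,0,0]], dp=[[-0.35,0.4,0.15],[-0.34,0.4,0.16],[0,0.38,0],[0,0,0],[0,0,0]], jaw=[1,1,1,1,1])

```text
clock: 7.95
tool_pos: [0.4144, -0.3117, 0.1742]
eef_rot: [0.733, 0.681, 0.0, 0.0]
contact_force: [0.3, 0.4, -0.7]
opening: 0.2
```

```bash
python3 - <<'E'
from h import *
goto([.411,-.312,.170],-4.3)
st=r.get_state();p=st['tool_pos']
c=snap('side','side8'); d=snap('scene','scene8');w=snap('wrist','wrist8')
f=d['f'].copy()
a=cv2.resize(f[120:240,60:190],None,fx=5,fy=5,interpolation=cv2.INTER_CUBIC)
def mk(P,col):
    u=proj(d,P); cv2.circle(a,(int((u[0]-60)*5),int((u[1]-120)*5)),4,col,1)
y=np.radians(-4.4);X=np.array([np.cos(y),np.sin(y),0]);Y=np.array([-np.sin(y),np.cos(y),0])
mk(p+[0,0,-.025]+X*.009+Y*.0023,(0,255,0)); mk([.443,-.312,.141],(255,0,0)); mk([.5284,-.318,.129],(255,0,0))
cv2.imwrite('pics/c13.png',a)
E
```

```text
t 7.95 pos [ 0.4144 -0.3117  0.1742] F [ 0.3  0.4 -0.7] open 0.2 yaw -4.23 tilt [ 7.e-04  3.e-04 -1.e+00] dp [-0.02 -0.13  0.17] turnz 0.0002
```

View pics/c13.png

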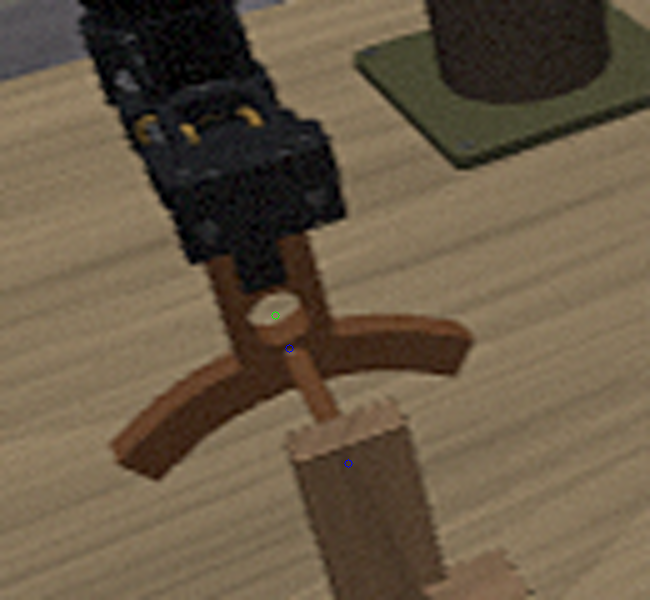

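View pics/wrist8.png

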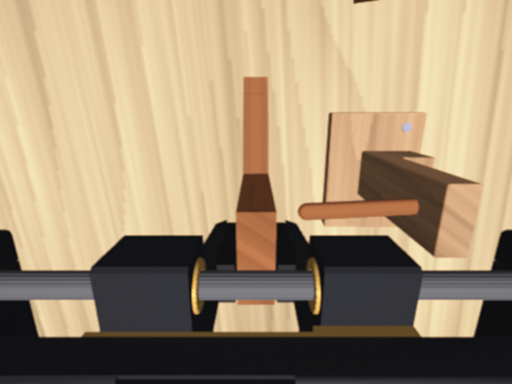

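```bash
python3 - <<'E'
from h import *
w=snap('wrist');print(plane(w,300,212,z=.141),plane(w,418,206,z=.129), 'neck edge',plane(w,238,210,z=.205),plane(w,274,210,z=.205),'saddle end',plane(w,256,78,z=.10))
goto([.453,-.3151,.1675],-4.3)
E
```

```text
[ 0.44316828 -0.31173072  0.141     ] [ 0.53049684 -0.31819593  0.129     ] neck edge [ 0.40704451 -0.28389597  0.205     ] [ 0.42280413 -0.28508481  0.205     ] saddle end [ 0.41989143 -0.21975536  0.1       ]
t 8.15 pos [ 0.4131 -0.3121  0.174 ] F [ 0.3 -0.4 -1.4] open 0.2 yaw -4.30 tilt [-5.e-04  2.e-04 -1.e+00] dp [-0.    1.6   0.26] turnz -0.0
```

Request:
move_arm(turn=[[0,0,0],[0,0,0],[0,0,0],[0,0,0],[0,0,0],[0,0,0],[0,0,0]], dp=[[0,0,0.16],[0,0.3,0.04],[0,0.35,0.05],[0,0.35,0.05],[0,0.35,0.05],[0,0,0],[0,0,0]], jaw=[1,1,1,1,1,1,1])

```text
clock: 8.73
tool_pos: [0.4482, -0.3149, 0.1647]
eef_rot: [0.733, 0.68, 0.0, 0.0]
contact_force: [-0.5, -0.3, -0.1]
opening: 0.198
```

```bash
python3 - <<'E'
from h import *
goto([.484,-.3173,.160],-4.3)
c=snap('side','side9'); d=snap('scene','scene9')
cv2.imwrite('pics/c14.png',np.hstack([cv2.resize(c['f'][30:190,250:400],None,fx=2.6,fy=2.6),cv2.resize(d['f'][140:300,70:220],None,fx=2.6,fy=2.6)]))
E
```

```text
t 8.73 pos [ 0.4482 -0.3149  0.1647] F [-0.5 -0.3 -0.1] open 0.198 yaw -4.26 tilt [ 3.e-04  2.e-04 -1.e+00] dp [0.01 1.44 0.19] turnz 0.0001
```

View pics/c14.png

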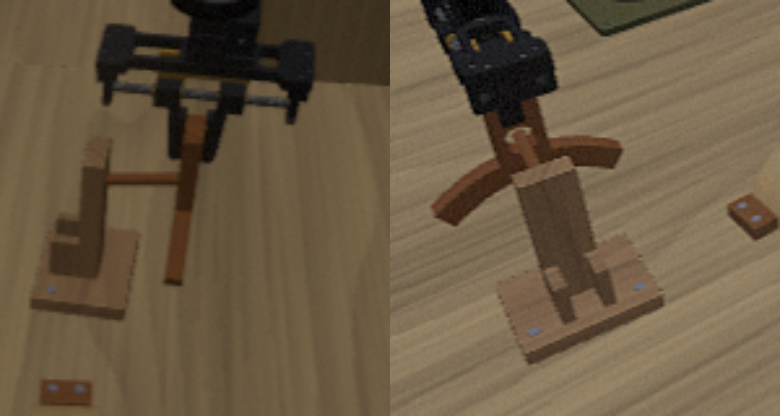

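The dowel is in the hole (scene (120,191)) and there is no contact force. I'll continue to the hanging place.

Request:
move_arm(turn=[[0,0,0],[0,0,0],[0,0,0],[0,0,0],[0,0,0],[0,0,0],[0,0,0]], dp=[[0,0.36,0.05],[0,0.36,0.05],[0,0.36,0.05],[0,0.36,0.05],[0,0,0],[0,0,0.1],[0,0,0]], jaw=[1,1,1,1,1,1,1])

```text
clock: 9.42
tool_pos: [0.4827, -0.3177, 0.1569]
eef_rot: [0.733, 0.68, -0.0, -0.001]
contact_force: [1.0, -1.0, -1.4]
opening: 0.205
```

Request:
move_arm(turn=[[0,0,0],[0,0,0],[0,0,0]], dp=[[0,0,0.1],[0,0,0.08],[0,0,0]], jaw=[1,1,1])

```text
clock: 9.67
tool_pos: [0.4827, -0.318, 0.1529]
eef_rot: [0.733, 0.68, -0.0, -0.0]
contact_force: [-1.0, -0.2, 1.6]
opening: 0.2
```

```bash
python3 - <<'E'
from h import *
goto([.484,-.3173,.152],-4.3)
c=snap('side','side10'); d=snap('scene','scene10')
cv2.imwrite('pics/c15.png',np.hstack([cv2.resize(c['f'][30:190,250:400],None,fx=2.6,fy=2.6),cv2.resize(d['f'][140:300,70:220],None,fx=2.6,fy=2.6)]))
E
```

```text
t 9.67 pos [ 0.4827 -0.318   0.1529] F [-1.  -0.2  1.6] open 0.2 yaw -4.34 tilt [-7.e-04  0.e+00 -1.e+00] dp [0.03 0.05 0.04] turnz -0.0001
```

View pics/c15.png

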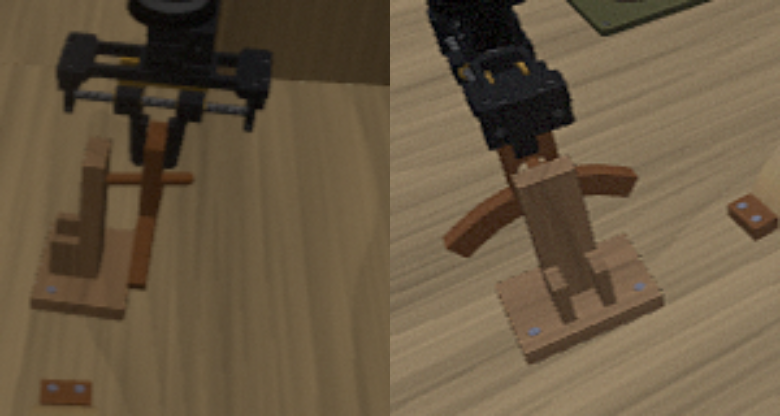

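Request:
move_arm(turn=[[0,0,0],[0,0,0],[0,0,0]], dp=[[0,0,0.06],[0,0,0],[0,0,0]], jaw=[1,1,1])

```text
clock: 10.02
tool_pos: [0.483, -0.318, 0.1525]
eef_rot: [0.733, 0.68, -0.0, 0.0]
contact_force: [-2.9, 1.3, 8.7]
opening: 0.199
```

Request:
move_arm(turn=[[0,0,0],[0,0,0],[0,0,0],[0,0,0],[0,0,0],[0,0,0]], dp=[[0,0,0],[0,0,0],[0,0,0],[0,0,0],[0,0,0],[0,0,0]], jaw=[0.5,0.2,0.1,0.1,0.1,0.1])

```text
clock: 10.52
tool_pos: [0.4833, -0.3178, 0.1513]
eef_rot: [0.733, 0.68, 0.0, -0.0]
contact_force: [0.3, 0.9, -1.0]
opening: 0.451
```

```bash
python3 - <<'E'
from h import *
goto([.484,-.3173,.152],-4.3)
c=snap('side','side11'); d=snap('scene','scene11');w=snap('wrist','wrist11')
cv2.imwrite('pics/c16.png',np.hstack([cv2.resize(c['f'][30:190,250:400],None,fx=2.6,fy=2.6),cv2.resize(d['f'][140:300,70:220],None,fx=2.6,fy=2.6)]))
E
```

```text
t 10.52 pos [ 0.4833 -0.3178  0.1513] F [ 0.3  0.9 -1. ] open 0.451 yaw -4.32 tilt [-0.e+00  1.e-04 -1.e+00] dp [ 0.02  0.03 -0.03] turnz -0.0
```

View pics/c16.png

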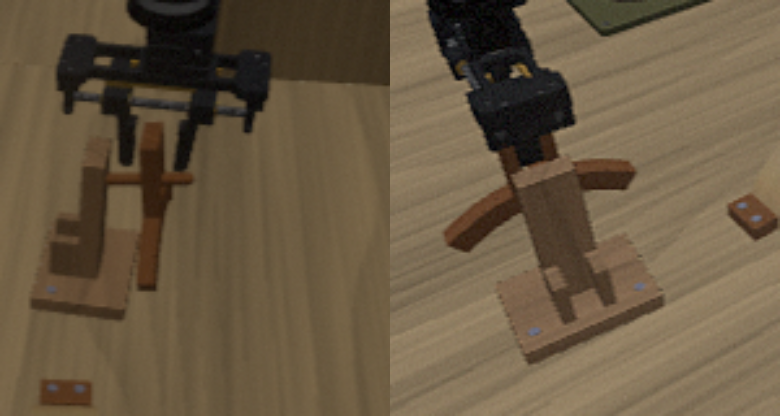

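View pics/wrist11.png

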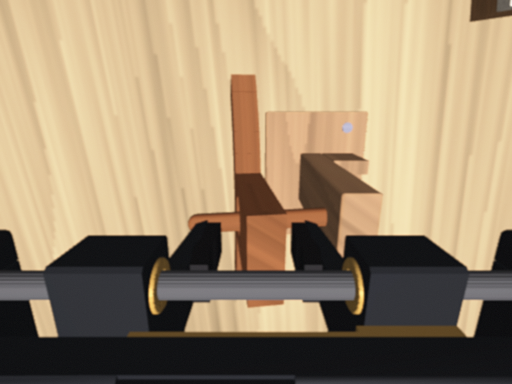

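Request:
move_arm(turn=[[0,0,0],[0,0,0],[0,0,0],[0,0,0],[0,0,0],[0,0,0],[0,0,0],[0,0,0],[0,0,0],[0,0,0]], dp=[[0,0,-0.3],[0,0,-0.7],[0,0,-1],[0,0,-1],[0,0,-1],[0.5,0,-1],[0.8,0.1,-0.6],[1,0.1,0],[1,0.1,0],[1,0.1,0]], jaw=[0.1,0.1,0.1,0.1,0.1,0.1,-0.5,-1,-1,-1])

```text
clock: 11.5
tool_pos: [0.5015, -0.2105, 0.2926]
eef_rot: [0.733, 0.68, 0.0, 0.001]
contact_force: [0.9, 0.2, -0.4]
opening: 0.73
```

```bash
python3 - <<'E'
from h import *
goto([.56,.24,.29],-4.3)
c=snap('side','side12'); d=snap('scene','scene12')
cv2.imwrite('pics/c17.png',np.hstack([cv2.resize(c['f'][30:190,250:400],None,fx=2.6,fy=2.6),cv2.resize(d['f'][140:300,70:220],None,fx=2.6,fy=2.6)]))
E
```

```text
t 11.5 pos [ 0.5015 -0.2105  0.2926] F [ 0.9  0.2 -0.4] open 0.73 yaw -4.35 tilt [ 1.5e-03 -5.0e-04 -1.0e+00] dp [18.14  0.97  0.1 ] turnz -0.0001
```

View pics/c17.png

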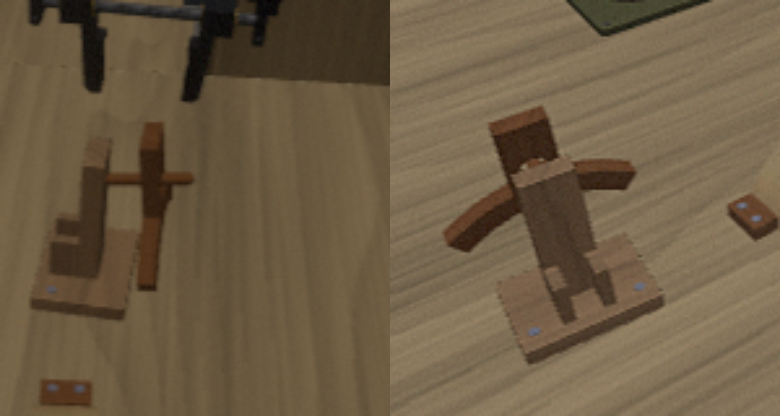

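The template hangs freely on the dowel and has been let go. Next is the gauge.

Request:
move_arm(turn=[[0,0,0],[0,0,0],[0,0,0],[0,0,0],[0,0,0],[0,0,0],[0,0,0],[0,0,0],[0,0,0],[0,0,0]], dp=[[1,0.1,0],[1,0.1,0],[1,0.1,0],[1,0.1,0],[1,0.1,0],[1,0.1,0],[1,0.1,0],[1,0.1,0],[1,0.1,0],[1,0.1,0]], jaw=[-1,-1,-1,-1,-1,-1,-1,-1,-1,-1])

```text
clock: 12.43
tool_pos: [0.5453, 0.0362, 0.2919]
eef_rot: [0.734, 0.68, -0.0, 0.0]
contact_force: [-0.4, -1.1, 0.2]
opening: 1.003
```

Request:
move_arm(turn=[[0,0,0.003],[0,0,0.003],[0,0,0.003],[0,0,0],[0,0,0],[0,0,0],[0,0,0],[0,0,0],[0,0,0]], dp=[[1,0,-0.2],[1,0,-0.2],[1,0,-0.2],[1,0,0],[1,0,0],[1,0,0],[0.7,0,0],[0,0,0],[0,0,0]], jaw=[-1,-1,-1,-1,-1,-1,-1,-1,-1])

```text
clock: 13.18
tool_pos: [0.5644, 0.2022, 0.3066]
eef_rot: [0.752, 0.659, -0.0, 0.0]
contact_force: [-0.3, -1.1, -0.5]
opening: 1.001
```

```bash
python3 - <<'E'
from h import *
import pickle
goto([.54,.30,.29],-7.9)
w=snap('wrist','wrist13');s=snap('scene','scene13')
pickle.dump(dict(wrist=w,scene=s),open('d13.pkl','wb'))
E
```

```text
t 13.18 pos [0.5644 0.2022 0.3066] F [-0.3 -1.1 -0.5] open 1.001 yaw -7.50 tilt [ 0.e+00 -5.e-04 -1.e+00] dp [ 3.75 -1.48  0.66] turnz 0.0011
```

View pics/wrist13.png

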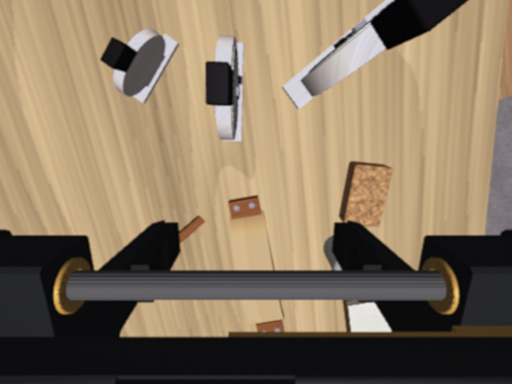

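Request:
move_arm(turn=[[0,0,0],[0,0,0],[0,0,0],[0,0,0],[0,0,0]], dp=[[0.9,-0.5,0],[0.9,-0.5,0],[0.9,-0.3,0],[0,0,0],[0,0,0]], jaw=[-1,-1,-1,-1,-1])

```text
clock: 13.7
tool_pos: [0.5408, 0.2731, 0.3066]
eef_rot: [0.752, 0.659, -0.0, 0.0]
contact_force: [0.3, -1.1, 0.0]
opening: 1.001
```

```bash
python3 - <<'E'
from h import *
import pickle
e=pickle.load(open('d13.pkl','rb'))
goto([.54,.30,.29],-7.9)
w=snap('wrist','wrist14')
pickle.dump(dict(wrist=w),open('d14.pkl','wb'))
a=cv2.resize(w['f'][50:230,190:300],None,fx=3.3,fy=3.3,interpolation=cv2.INTER_CUBIC)
b=cv2.resize(e['wrist']['f'][20:200,180:290],None,fx=3.3,fy=3.3,interpolation=cv2.INTER_CUBIC)
cv2.imwrite('pics/c18.png',np.hstack([a,b]))
E
```

```text
t 13.7 pos [0.5408 0.2731 0.3066] F [ 0.3 -1.1  0. ] open 1.001 yaw -7.53 tilt [ 1.e-04 -6.e-04 -1.e+00] dp [ 1.06 -0.17  0.66] turnz 0.001
```

View pics/c18.png

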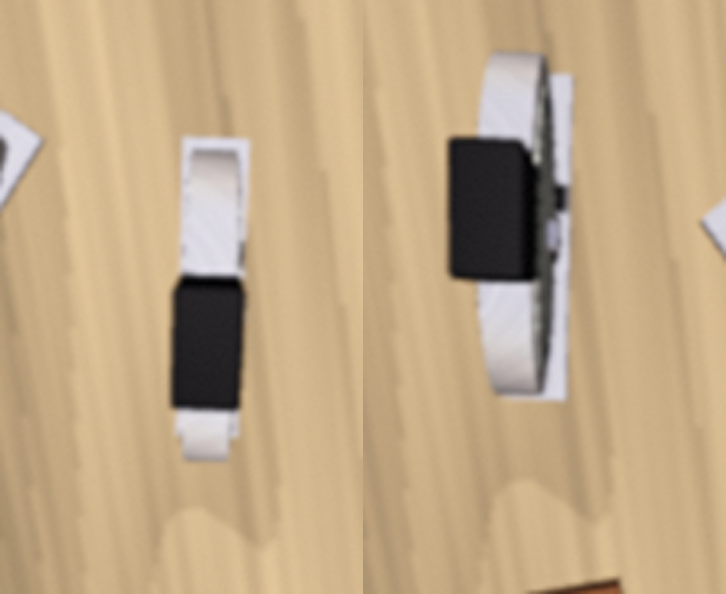

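View pics/wrist14.png

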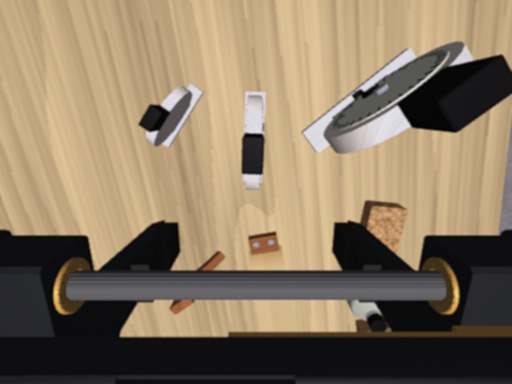

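```bash
python3 - <<'E'
from h import *
import pickle
w4=pickle.load(open('d14.pkl','rb'))['wrist'];w3=pickle.load(open('d13.pkl','rb'))['wrist']
A=lambda x,y:(190+x/3.3,50+y/3.3); B=lambda x,y:(180+(x-363)/3.3,20+y/3.3)
for n,p,q in [('-y-x',(172,407),(450,278)),('+y-x',(178,289),(450,139)),('base+y+x',(249,139),(572,74))]: print(n,tri(w4,A(*p),w3,B(*q)))
print('lug top z.18 from w4',[plane(w4,*A(*p),z=.18).round(4) for p in [(172,407),(240,408),(242,292),(178,290)]])
print('lug w3',[plane(w3,*B(*p),z=.18).round(4) for p in [(450,278),(520,279),(450,139),(516,140)]])
print('base +y end w4',[plane(w4,*A(*p),z=.012).round(4) for p in [(183,138),(249,139)]],'w3',[plane(w3,*B(*p),z=.012).round(4) for p in [(572,74),(566,398)]])
E
```

```text
-y-x (array([0.52773955, 0.28259207, 0.17736009]), np.float64(0.0004045091668882569))
+y-x (array([0.53486468, 0.31810599, 0.18114951]), np.float64(0.0004381619987073843))
base+y+x (array([0.56775914, 0.36545104, 0.01275741]), np.float64(0.0002806363725739785))
lug top z.18 from w4 [array([0.5281, 0.2832, 0.18  ]), array([0.5486, 0.2802, 0.18  ]), array([0.5535, 0.3147, 0.18  ]), array([0.535 , 0.3178, 0.18  ])]
lug w3 [array([0.528 , 0.2824, 0.18  ]), array([0.5477, 0.2796, 0.18  ]), array([0.5345, 0.3182, 0.18  ]), array([0.5523, 0.3156, 0.18  ])]
base +y end w4 [array([0.538 , 0.3698, 0.012 ]), array([0.5677, 0.3654, 0.012 ])] w3 [array([0.5679, 0.3657, 0.012 ]), array([0.5451, 0.2281, 0.012 ])]
```

The lug centre is at (0.5415,0.299), yaw about -9.1°, with its top at about 0.18 (measured from two views). I'll align and descend onto it.

```bash
python3 - <<'E'
from h import *
goto([.5415,.299,.141],-9.1)
E
```

```text
t 13.75 pos [0.5415 0.2715 0.3065] F [-0.1 -0.5  0. ] open 0.997 yaw -7.66 tilt [ 4.0e-04 -1.8e-03 -1.0e+00] dp [ 1.1  -0.15  6.62] turnz 0.004
```

Request:
move_arm(turn=[[0,0,0.004],[0,0,0],[0,0,0],[0,0,0],[0,0,0],[0,0,0],[0,0,0]], dp=[[0.55,-0.07,0.8],[0.55,-0.07,0.8],[0,0,0.8],[0,0,0.8],[0,0,0.8],[0,0,0],[0,0,0]], jaw=[-1,-1,-1,-1,-1,-1,-1])

```text
clock: 14.33
tool_pos: [0.542, 0.2986, 0.206]
eef_rot: [0.761, 0.648, -0.001, 0.001]
contact_force: [0.3, -0.2, -0.4]
opening: 0.999
```

```bash
python3 - <<'E'
from h import *
goto([.5415,.299,.141],-9.1)
E
```

```text
t 14.33 pos [0.542  0.2986 0.206 ] F [ 0.3 -0.2 -0.4] open 0.999 yaw -9.17 tilt [-0.0011 -0.0025 -1.    ] dp [ 0.02 -0.02  2.6 ] turnz -0.0002
```

Request:
move_arm(turn=[[0,0,0],[0,0,0],[0,0,0],[0,0,0],[0,0,0],[0,0,0]], dp=[[0,0,0.6],[0,0,0.7],[0,0,0.7],[0,0,0.6],[0,0,0],[0,0,0]], jaw=[-1,-1,-1,-1,-1,-1])

```text
clock: 14.83
tool_pos: [0.5424, 0.3007, 0.1426]
eef_rot: [0.761, 0.649, 0.0, 0.0]
contact_force: [-0.8, 0.5, 0.3]
opening: 1.002
```

Request:
move_arm(turn=[[0,0,0],[0,0,0],[0,0,0],[0,0,0],[0,0,0],[0,0,0],[0,0,0],[0,0,0],[0,0,0],[0,0,0]], dp=[[0,0,0],[0,0,0],[0,0,0],[0,0,0],[0,0,0],[0,0,0],[0,0,0],[0,0,0],[0,0,0],[0,0,0]], jaw=[1,1,1,1,1,1,1,1,1,1], newtons=20)

```text
clock: 15.67
tool_pos: [0.5414, 0.3013, 0.1414]
eef_rot: [0.76, 0.649, -0.0, 0.0]
contact_force: [-0.1, -0.5, 1.4]
opening: 0.265
```

Request:
move_arm(turn=[[0,0,0],[0,0,0],[0,0,0],[0,0,0],[0,0,0]], dp=[[0,0,0],[0,0,0],[0,0,0],[0,0,0],[0,0,0]], jaw=[1,1,1,1,1], newtons=50)

```text
clock: 16.08
tool_pos: [0.5414, 0.3013, 0.1414]
eef_rot: [0.76, 0.649, -0.0, -0.0]
contact_force: [-0.1, -0.1, -1.0]
opening: 0.241
```

```bash
python3 - <<'E'
from h import *
goto([.75,0,.25],-35)
c=snap('scene','scene15')
cv2.imwrite('pics/c19.png',cv2.resize(c['f'][70:220,260:420],None,fx=4,fy=4,interpolation=cv2.INTER_CUBIC))
E
```

```text
t 16.08 pos [0.5414 0.3013 0.1414] F [-0.1 -0.1 -1. ] open 0.241 yaw -9.00 tilt [-1.e-04 -1.e-04 -1.e+00] dp [-10.6   10.13  -4.34] turnz 0.0722
```

View pics/c19.png

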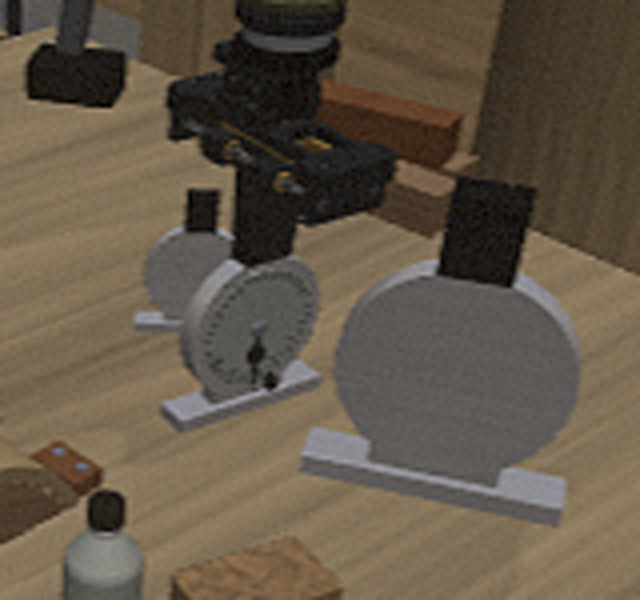

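```bash
python3 - <<'E'
from h import *
c=snap('scene')
print(c['o'],-c['R'][:,2])
for P in [(.75,-.1,.27),(.7,-.1,.27),(.7,-.15,.3),(.75,-.15,.3)]:
    v=c['o']-np.array(P);print(P,proj(c,P),np.linalg.norm(v),np.degrees(np.arctan2(v[1],v[0])),np.hypot(*P[:2]))
E
```

```text
[ 1.19461205 -0.45557932  0.66149119] [-0.64383923  0.47649062 -0.59868835]
(0.75, -0.1, 0.27) [264.8558688  172.49306563] 0.6909282780181927 -38.65113841016496 0.7566372975210778
(0.7, -0.1, 0.27) [249.62604263 161.46583028] 0.7241153849632482 -35.71256526294119 0.7071067811865475
(0.7, -0.15, 0.3) [228.36064857 156.9247815 ] 0.6846135312003306 -31.708442561901418 0.7158910531638176
(0.75, -0.15, 0.3) [243.51613445 168.43728151] 0.6494108728126575 -34.500518380531936 0.7648529270389177
```

Request:
move_arm(turn=[[0,0,0],[0,0,0],[0,0,0.008],[0,0,0.008],[0,0,0.008],[0,0,0.008],[0,0,0.008],[0,0,0.008],[0,0,0.008],[0,0,0.008]], dp=[[0,0,-0.3],[0,0,-0.6],[0,0,-1],[0,0,-1],[0,0,-1],[0,0,-1],[0,0,-1],[0,0,-1],[0,0,-1],[0,0,-1]], jaw=[1,1,1,1,1,1,1,1,1,1])

```text
clock: 17.02
tool_pos: [0.5407, 0.3008, 0.3652]
eef_rot: [0.875, 0.484, -0.001, -0.0]
contact_force: [-0.2, 0.7, -3.2]
opening: 0.248
```

Request:
move_arm(turn=[[0,0,0],[0,0,0],[0,0,0],[0,0,0],[0,0,0],[0,0,0],[0,0,0],[0,0,0],[0,0,0],[0,0,0]], dp=[[-0.3,0.5,-0.3],[-0.6,0.9,-0.3],[-0.66,0.96,-0.3],[-0.66,0.96,-0.3],[-0.66,0.96,-0.3],[-0.66,0.96,-0.3],[-0.66,0.96,-0.3],[-0.66,0.96,-0.3],[-0.66,0.96,-0.3],[-0.66,0.96,-0.3]], jaw=[1,1,1,1,1,1,1,1,1,1])

```text
clock: 17.85
tool_pos: [0.6517, 0.0467, 0.438]
eef_rot: [0.875, 0.485, -0.001, -0.0]
contact_force: [0.0, 0.4, -3.3]
opening: 0.246
```

```bash
python3 - <<'E'
from h import *
goto([.75,-.18,.46],-32)
E
```

```text
t 17.85 pos [0.6517 0.0467 0.438 ] F [ 0.   0.4 -3.3] open 0.246 yaw -32.02 tilt [-0.0026 -0.0012 -1.    ] dp [-5.61  8.14 -0.88] turnz -0.0
```

Request:
move_arm(turn=[[0,0,0],[0,0,0],[0,0,0],[0,0,0],[0,0,0],[0,0,0],[0,0,0],[0,0,0],[0,0,0],[0,0,0]], dp=[[-0.66,0.96,0],[-0.66,0.96,0],[-0.66,0.96,0],[-0.66,0.96,0],[-0.66,0.96,0],[-0.5,0.7,0],[-0.3,0.5,0],[0,0,0],[0,0,0],[0,0,0]], jaw=[1,1,1,1,1,1,1,1,1,1])

```text
clock: 18.68
tool_pos: [0.7241, -0.116, 0.4381]
eef_rot: [0.874, 0.485, -0.0, -0.001]
contact_force: [0.8, 0.4, -3.4]
opening: 0.246
```

Request:
move_arm(turn=[[0,0,0],[0,0,0],[0,0,0],[0,0,0],[0,0,0],[0,0,0],[0,0,0],[0,0,0]], dp=[[0,0,0],[0,0,0],[0,0,0],[0,0,0],[0,0,0],[0,0,0],[0,0,0],[0,0,0]], jaw=[1,1,1,1,1,1,1,1])

```text
clock: 19.35
tool_pos: [0.7247, -0.1166, 0.439]
eef_rot: [0.875, 0.485, 0.0, 0.0]
contact_force: [0.1, -0.5, -3.5]
opening: 0.247
```

```bash
python3 - <<'E'
from h import *
import pickle
goto([.75,-.18,.46],-32)
c=snap('scene','scene16'); c['st']=r.get_state();pickle.dump(c,open('d16.pkl','wb'))
p=np.array(c['st']['tool_pos'])-[0,0,.065];u=proj(c,p).astype(int);print(u)
cv2.imwrite('pics/c20.png',cv2.resize(c['f'][u[1]-50:u[1]+50,u[0]-60:u[0]+60],None,fx=6,fy=6,interpolation=cv2.INTER_CUBIC))
E
```

```text
t 19.35 pos [ 0.7247 -0.1166  0.439 ] F [ 0.1 -0.5 -3.5] open 0.247 yaw -32.04 tilt [ 0.e+00 -1.e-04 -1.e+00] dp [-1.61  2.2  -0.84] turnz -0.0001
[249 121]
```

View pics/c20.png

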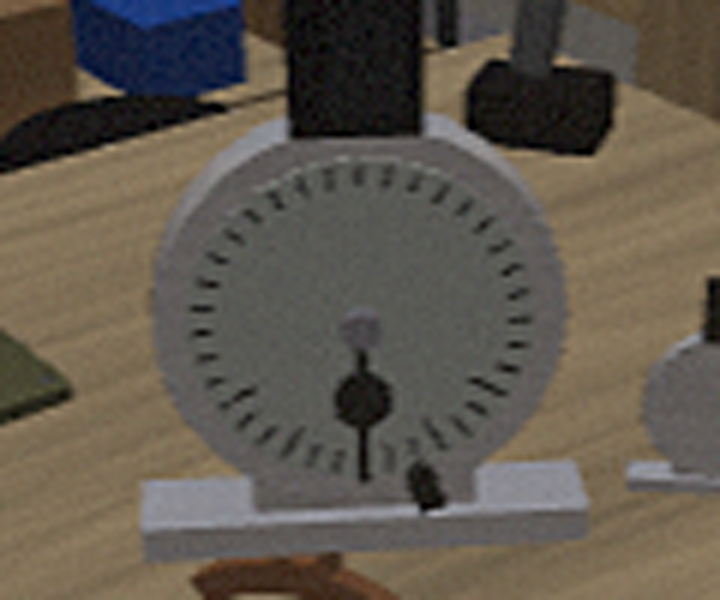

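```bash
cat >> h.py <<'E'
def face(c,st,u,v,off=.0105):
    M=R.from_quat(st['eef_rot']).as_matrix(); X=M[:,1];Y=M[:,0];Z=-M[:,2]
    o,d=ray(c,u,v); p0=st['tool_pos']+X*off
    t=((p0-o)@X)/(d@X); q=o+t*d-p0
    return q@Y*1e3,q@Z*1e3   # mm along gauge y, z relative TCP
E
python3 - <<'E'
from h import *
import pickle
c=pickle.load(open('d16.pkl','rb'));st=c['st']
P=lambda x,y:(249-60+(x+.5)/6-.5,121-50+(y+.5)/6-.5)
for n,p in [('c',(361,328)),('bob',(364,400)),('tip',(364,478)),('idx in',(418,466)),('idx mid',(426,486)),('idx out',(433,505)),('base l',(143,520)),('base r',(587,502)),('baseL bot',(147,560)),('baseR bot',(587,536)),('dial top tick',(359,172)),('R tick',(517,312)),('L tick',(201,310)),('dialL',(155,300)),('dialR',(565,305))]:
    print(n,np.round(face(c,st,*P(*p)),1), 'off .016',np.round(face(c,st,*P(*p),off=.016),1))
E
```

```text
c [ -1.9 -66.9] off .016 [ -2.3 -64.1]
bob [ -1.4 -91. ] off .016 [ -1.8 -88. ]
tip [  -1.9 -118.3] off .016 [  -2.3 -115. ]
idx in [  14.9 -115. ] off .016 [  14.4 -111.8]
idx mid [  17.4 -122.4] off .016 [  16.8 -119. ]
idx out [  19.6 -129.4] off .016 [  19. -126.]
base l [ -71.  -129.3] off .016 [ -70.7 -125.9]
base r [  68.4 -131.3] off .016 [  67.4 -127.9]
baseL bot [ -70.9 -144.2] off .016 [ -70.6 -140.6]
baseR bot [  69.  -144.1] off .016 [  68.  -140.5]
dial top tick [ -1.6 -18.4] off .016 [ -1.9 -16. ]
R tick [ 44.4 -64.1] off .016 [ 43.6 -61.4]
L tick [-48.6 -58.7] off .016 [-48.5 -56. ]
dialL [-61.6 -54.8] off .016 [-61.4 -52.1]
dialR [ 58.7 -62.6] off .016 [ 57.8 -59.8]
```

Request:
move_arm(turn=[[0,-0.0104,0],[0,-0.0104,0],[0,-0.0104,0],[0,-0.0104,0],[0,-0.0104,0],[0,0,0],[0,0,0],[0,0,0],[0,0,0],[0,0,0]], dp=[[0,0,0],[0,0,0],[0,0,0],[0,0,0],[0,0,0],[0,0,0],[0,0,0],[0,0,0],[0,0,0],[0,0,0]], jaw=[1,1,1,1,1,1,1,1,1,1])

```text
clock: 20.23
tool_pos: [0.7243, -0.1179, 0.44]
eef_rot: [0.864, 0.477, -0.141, 0.079]
contact_force: [-0.3, 0.3, -3.2]
opening: 0.245
```

Request:
move_arm(turn=[[0,0,0],[0,0,0],[0,0,0],[0,0,0],[0,0,0],[0,0,0],[0,0,0],[0,0,0],[0,0,0],[0,0,0]], dp=[[0,0,0],[0,0,0],[0,0,0],[0,0,0],[0,0,0],[0,0,0],[0,0,0],[0,0,0],[0,0,0],[0,0,0]], jaw=[1,1,1,1,1,1,1,1,1,1])

```text
clock: 21.07
tool_pos: [0.7247, -0.1165, 0.439]
eef_rot: [0.863, 0.478, -0.142, 0.079]
contact_force: [-0.2, -0.4, -3.9]
opening: 0.246
```

```bash
python3 - <<'E'
from h import *
import pickle
goto([.75,-.18,.46],-32)
c=snap('scene','scene17'); c['st']=r.get_state();pickle.dump(c,open('d17.pkl','wb'))
print(c['st']['eef_rot'])
M=R.from_quat(c['st']['eef_rot']).as_matrix()
p=c['st']['tool_pos']+M[:,2]*.065;u=proj(c,p).astype(int);print(u)
cv2.imwrite('pics/c21.png',cv2.resize(c['f'][u[1]-50:u[1]+50,u[0]-60:u[0]+60],None,fx=6,fy=6,interpolation=cv2.INTER_CUBIC))
E
```

```text
t 21.07 pos [ 0.7247 -0.1165  0.439 ] F [-0.2 -0.4 -3.9] open 0.246 yaw -32.03 tilt [-0.1702 -0.272  -0.9471] dp [-1.8   2.2  -0.28] turnz -0.0001
[ 0.86313541  0.47805844 -0.14225409  0.07887433]
[237 120]
```

View pics/c21.png

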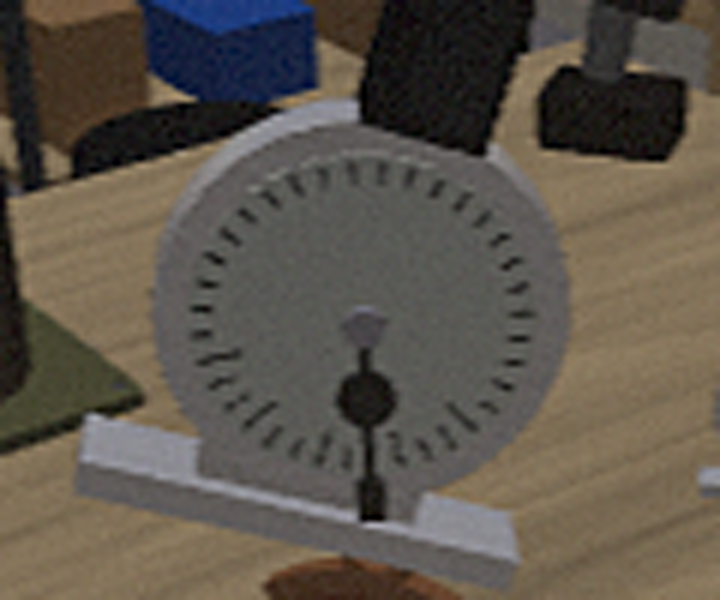

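```bash
python3 - <<'E'
from h import *
import pickle
c=pickle.load(open('d17.pkl','rb'));st=c['st']
g=cv2.cvtColor(c['f'],cv2.COLOR_BGR2GRAY).astype(float)
for v in range(127,159):
    row=g[v,242:257]; w=np.clip(85-row,0,None)
    if w.sum()>5:
        u=242+(w*np.arange(15)).sum()/w.sum(); print(v,round(u,2),row.astype(int),np.round(face(c,st,u,v),1))
E
```

```text
133 242.0 [74 91 92 88 90 91 89 91 89 92 89 93 90 87 91] [ 12.7 -82. ]
134 242.0 [70 94 95 94 88 91 90 89 92 92 89 91 91 94 87] [ 13.2 -83.9]
135 242.2 [40 74 91 89 91 86 86 94 87 92 88 90 91 91 91] [ 14.2 -85.7]
136 242.18 [39 75 95 90 88 90 89 88 86 94 89 89 92 87 95] [ 14.7 -87.7]
137 246.44 [26 79 96 93 89 86 93 93 91 67 61 96 89 94 78] [ 22.8 -87.6]
138 248.25 [53 82 91 93 96 94 89 87 90 83 53 66 92 92 95] [ 26.6 -88.6]
139 252.05 [78 94 93 89 88 89 88 91 93 94 82 54 64 94 94] [ 33.9 -88.7]
140 254.64 [98 90 89 86 90 91 89 92 87 91 95 87 50 50 78] [ 39.1 -89.4]
141 252.95 [94 90 91 90 93 91 94 80 53 71 96 95 82 53 61] [ 36.8 -92.2]
142 245.81 [45 70 91 90 93 93 90 93 67 62 93 90 95 92 91] [ 24.8 -97.7]
143 247.4 [80 68 90 91 67 65 93 95 95 73 65 93 92 93 97] [ 28.2 -98.9]
144 247.52 [70 65 93 90 76 40 68 93 94 74 52 82 96 90 88] [  29.1 -100.9]
145 245.6 [ 76  71  98  93  93  77  61  96  90  92  89 102  98  93  97] [  26.3 -103.8]
146 244.55 [73 41 63 93 99 79 66 78 92 92 91 95 90 92 95] [  25.  -106.3]
147 243.62 [96 75 69 93 90 96 93 94 90 95 93 91 89 92 93] [  24.  -108.8]
```

Wrong columns; the pointer lies at u≈237–240.

```bash
python3 - <<'E'
from h import *
import pickle
c=pickle.load(open('d17.pkl','rb'));st=c['st']
g=cv2.cvtColor(c['f'],cv2.COLOR_BGR2GRAY).astype(float)
for v in range(122,160):
    row=g[v,233:243]; w=np.clip(75-row,0,None)
    if w.sum()>5:
        u=233+(w*np.arange(10)).sum()/w.sum(); print(v,round(u,2),row.astype(int),np.round(face(c,st,u,v,.0135),1))
E
```

```text
122 237.25 [84 92 94 75 69 73 86 93 93 89] [ -2.3 -62.1]
123 238.32 [87 80 72 64 72 71 67 62 70 89] [  0.1 -63.5]
124 236.35 [80 63 70 69 67 69 75 69 83 93] [ -2.7 -66.2]
125 237.0 [85 78 69 73 72 71 70 75 89 91] [ -1.1 -67.8]
126 237.4 [91 80 70 71 71 67 66 78 88 91] [  0.2 -69.5]
127 237.67 [90 84 84 72 72 70 71 85 89 87] [  1.2 -71.2]
128 237.43 [92 92 94 76 32 42 87 93 90 88] [  1.3 -73.2]
129 237.23 [92 93 91 69 22 50 85 88 90 88] [  1.5 -75.2]
130 237.38 [89 90 94 76 25 45 88 96 91 88] [  2.4 -77. ]
131 237.4 [ 87  94 101  81  24  41  80  98  94  91] [  3.  -78.9]
132 237.64 [94 80 54 42 19 20 25 51 83 91] [  3.9 -80.7]
133 237.51 [81 39 22 21 26 25 22 21 40 74] [  4.3 -82.6]
134 237.54 [72 15 29 23 27 28 22 26 15 70] [  4.9 -84.5]
135 237.58 [55 16 24 27 30 31 30 21 26 40] [  5.6 -86.4]
136 237.48 [31 18 27 37 33 24 30 27 15 39] [  6.  -88.4]
137 237.41 [37 10 24 25 25 32 31 29 30 26] [  6.4 -90.4]
138 237.73 [71 24 23 29 28 23 27 29 16 53] [  7.6 -92.2]
139 237.6 [79 42 24 22 24 35 30 14 33 78] [  7.9 -94.2]
140 237.6 [97 84 55 20 23 24 24 42 79 98] [  8.5 -96.2]
141 237.66 [
[... 314 characters left out ...]
37.62 [ 91  68  67 102  74   8  66  98  96  73] [  12.1 -108.1]
147 237.0 [ 86  53  67  97  70  17  63 102  91  96] [  11.6 -110.4]
148 238.13 [100  82  80 103  77  23  67  97  95  91] [  14.2 -111.9]
149 238.32 [90 92 94 90 60 24 36 69 90 95] [  15.2 -113.8]
150 238.09 [99 96 87 56 25 26 35 44 74 93] [  15.3 -116. ]
151 238.28 [92 96 93 57 16 25 22 25 73 95] [  16.3 -117.9]
152 238.4 [ 92  98  92  58  25  33  33  24  67 102] [  17.1 -119.9]
153 238.5 [87 81 83 62 23 37 16 30 62 91] [  17.9 -121.9]
154 238.49 [92 89 94 78 21 24 26 30 70 99] [  18.5 -124. ]
155 238.52 [152 147 142 108  19  26  13  26  72  98] [  19.2 -126.1]
156 238.56 [141 147 157 114  10  13   8   8  71  98] [  19.9 -128.1]
```

The index tab and pointer coincide with the tool tilted 0.3266 rad: pointer line extrapolates to u≈238.4, tab is at 238.3–238.5. Next I'll set the gauge upright and bring it over the crown.

Request:
move_arm(turn=[[0,0.0173,0],[0,0.0173,0],[0,0.0174,0],[0,0,-0.014],[0,0,-0.014],[0,0,-0.014],[0,0,-0.014],[0,0,-0.014],[0,0,-0.014],[0,0,-0.014]], dp=[[0,0,0],[0,0,0],[0,0,0],[0,-0.3,0.3],[0,-0.6,0.6],[0,-0.8,0.7],[0,-0.8,0.7],[0,-0.8,0.7],[0,-0.8,0.7],[0,-0.8,0.7]], jaw=[1,1,1,1,1,1,1,1,1,1])

```text
clock: 21.95
tool_pos: [0.6066, -0.0851, 0.3286]
eef_rot: [0.685, 0.729, -0.0, 0.0]
contact_force: [0.6, -0.5, -3.4]
opening: 0.248
```

```bash
python3 - <<'E'
from h import *
goto([.5411,-.0048,.25],3.25)
E
```

```text
t 21.95 pos [ 0.6066 -0.0851  0.3286] F [ 0.6 -0.5 -3.4] open 0.248 yaw 3.55 tilt [ 3.e-04 -8.e-04 -1.e+00] dp [ 3.37 -2.42  3.14] turnz 0.0008
```

Request:
move_arm(turn=[[0,0,0],[0,0,0],[0,0,0],[0,0,0],[0,0,0],[0,0,0],[0,0,0],[0,0,0]], dp=[[0.6,-0.4,0.5],[0.7,-0.5,0.6],[0.7,-0.5,0.6],[0.7,-0.5,0.6],[0.4,-0.3,0.3],[0,0,0],[0,0,0],[0,0,0]], jaw=[1,1,1,1,1,1,1,1])

```text
clock: 22.62
tool_pos: [0.5501, -0.0126, 0.2649]
eef_rot: [0.687, 0.726, 0.001, 0.001]
contact_force: [0.1, -0.6, -2.3]
opening: 0.247
```

```bash
python3 - <<'E'
from h import *
goto([.5411,-.0048,.219],3.25)
c=snap('side','side18');s=snap('scene','scene18')
cv2.imwrite('pics/c22.png',np.hstack([cv2.resize(c['f'][90:290,190:350],None,fx=2.4,fy=2.4),cv2.resize(s['f'][70:270,160:320],None,fx=2.4,fy=2.4)]))
E
```

```text
t 22.62 pos [ 0.5501 -0.0126  0.2649] F [ 0.1 -0.6 -2.3] open 0.247 yaw 3.16 tilt [ 0.0029 -0.0013 -1.    ] dp [ 0.33 -0.35  1.84] turnz -0.0003
```

View pics/c22.png

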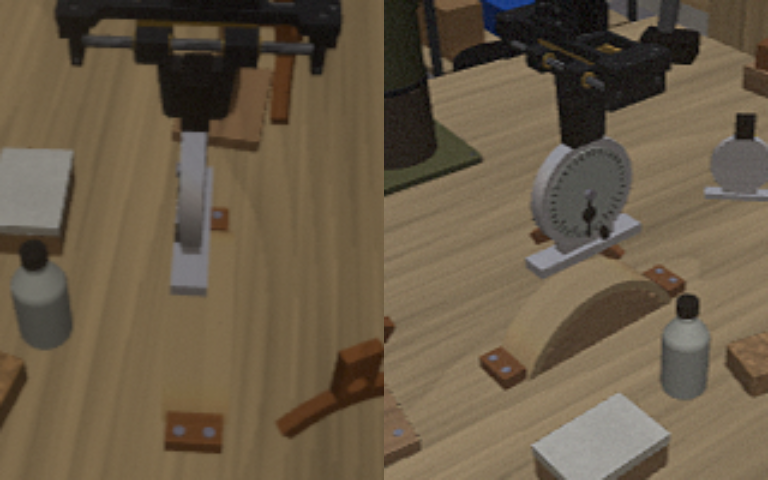

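Nearly over the crown. I'll align and come down gently.

Request:
move_arm(turn=[[0,0,0],[0,0,0],[0,0,0],[0,0,0],[0,0,0],[0,0,0],[0,0,0]], dp=[[0.17,-0.18,0.4],[0.16,-0.17,0.5],[0,0,0.5],[0,0,0.3],[0,0,0.1],[0,0,0],[0,0,0]], jaw=[1,1,1,1,1,1,1])

```text
clock: 23.3
tool_pos: [0.5401, -0.0038, 0.2195]
eef_rot: [0.687, 0.727, 0.0, 0.0]
contact_force: [-0.4, -0.0, -3.0]
opening: 0.247
```

```bash
python3 - <<'E'
from h import *
goto([.5411,-.0048,.2164],3.25)
E
```

```text
t 23.3 pos [ 0.5401 -0.0038  0.2195] F [-0.4 -0.  -3. ] open 0.247 yaw 3.20 tilt [ 1.3e-03 -1.0e-04 -1.0e+00] dp [-0.04  0.04  0.12] turnz -0.0002
```

Request:
move_arm(turn=[[0,0,0],[0,0,0],[0,0,0],[0,0,0],[0,0,0]], dp=[[0,0,0.06],[0,0,0.05],[0,0,0.04],[0,0,0],[0,0,0]], jaw=[1,1,1,1,1])

```text
clock: 23.72
tool_pos: [0.5401, -0.0033, 0.2163]
eef_rot: [0.687, 0.727, 0.001, 0.001]
contact_force: [-0.7, 0.3, 5.4]
opening: 0.244
```

```bash
python3 - <<'E'
from h import *
goto([.5411,-.0048,.2164],3.25)
E
```

```text
t 23.72 pos [ 0.5401 -0.0033  0.2163] F [-0.7  0.3  5.4] open 0.244 yaw 3.23 tilt [ 0.0021  0.     -1.    ] dp [-0.06  0.04 -0.  ] turnz -0.0
```

Touch at z=0.2163, about 8 N, as predicted, so it stands upright on the crown. Next I'll ease off 1 mm and rock it along the arc about the rib's axis.

Request:
move_arm(turn=[[0,0,0],[0,-0.0043,0],[0,-0.0043,0],[0,-0.0043,0],[0,-0.0043,0],[0,-0.0043,0],[0,-0.0043,0],[0,-0.0043,0],[0,-0.0043,0],[0,-0.0043,0]], dp=[[0,0,-0.05],[0.284,0,0.005],[0.284,0,0.005],[0.284,0,0.005],[0.284,0,0.005],[0.284,0,0.005],[0.284,0,0.005],[0.284,0,0.005],[0.284,0,0.005],[0.284,0,0.005]], jaw=[1,1,1,1,1,1,1,1,1,1])

```text
clock: 24.55
tool_pos: [0.5357, 0.0605, 0.2081]
eef_rot: [0.682, 0.722, -0.084, 0.088]
contact_force: [0.8, 0.1, -3.2]
opening: 0.243
```

Request:
move_arm(turn=[[0,-0.0043,0],[0,-0.0044,0],[0,-0.0044,0],[0,0,0],[0,0,0],[0,0,0]], dp=[[0.284,0,0.005],[0.284,0,0.005],[0.284,0,0.005],[0,0,0],[0,0,0],[0,0,0]], jaw=[1,1,1,1,1,1])

```text
clock: 25.05
tool_pos: [0.5346, 0.0793, 0.2025]
eef_rot: [0.678, 0.717, -0.111, 0.118]
contact_force: [0.0, -0.8, -3.7]
opening: 0.248
```

```bash
cat > chk.py <<'E'
from h import *
def chk(tag):
    import pickle
    st=r.get_state();M=R.from_quat(st['eef_rot']).as_matrix()
    a=np.arccos(-M[2,2]); yr=np.array([-.0567,.9984,0]);n=np.sin(.3266)*yr+np.array([0,0,np.cos(.3266)])
    C=np.array([.5412,-.0070,-.045]);xr=np.array([.9984,.0567,0])
    Y,Z=M[:,0],-M[:,2]; o=st['tool_pos']-Z*.1414-Y*.0022
    q=o-C
    print('tilt about x %.4f'%np.arctan2(-(M[:,2]@yr),-M[2,2]),'x tilt',round(float(-M[:,2]@xr),4),'origin rib xyz',(np.array([q@xr,q@yr,q[2]])*1e3).round(1),'gap mm (along base normal)',round((q@Z-.120)*1e3,2),'contact offset on base y',round(-(q@Y)*1e3,1),'F',st['contact_force'].round(1), 'Fn',round(float(st['contact_force']@Z),1),'Ft',round(float(st['contact_force']@Y),1),'t',st['clock'])
    c=snap('scene',tag);c['st']=st;pickle.dump(c,open(tag+'.pkl','wb'));p=st['tool_pos']-Z*.065;u=proj(c,p).astype(int);print(u)
    cv2.imwrite('pics/'+tag+'c.png',cv2.resize(c['f'][u[1]-45:u[1]+55,u[0]-60:u[0]+60],None,fx=6,fy=6,interpolation=cv2.INTER_CUBIC))
E
python3 -c "
from chk import *
chk('s19')"
```

```text
tilt about x 0.3255 x tilt 0.0005 origin rib xyz [ -1.7  39.3 114.2] gap mm (along base normal) 0.76 contact offset on base y -0.7 F [ 0.  -0.8 -3.7] Fn -3.7 Ft 0.4 t 25.05
[261 156]
```

View pics/s19c.png

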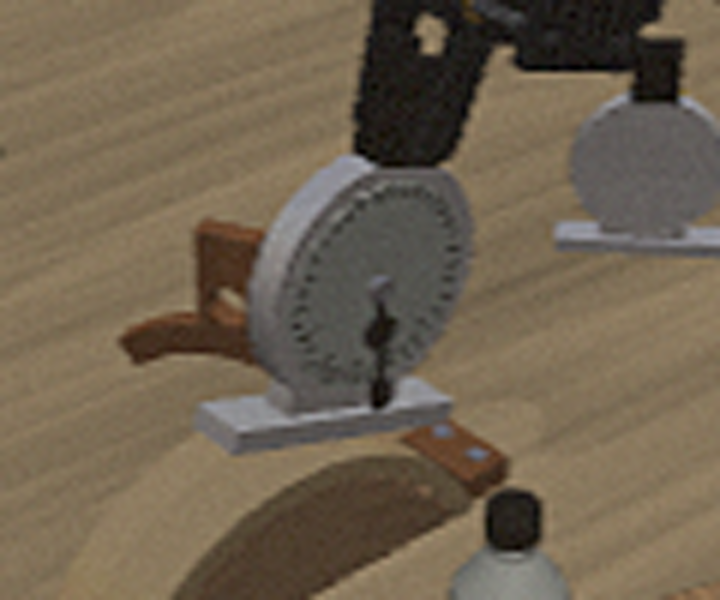

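Request:
move_arm(turn=[[0,0,0],[0,0,0],[0,0,0],[0,0,0],[0,0,0]], dp=[[0,0,0.025],[0,0,0.025],[0,0,0],[0,0,0],[0,0,0]], jaw=[1,1,1,1,1])

```text
clock: 25.52
tool_pos: [0.5349, 0.0796, 0.2018]
eef_rot: [0.678, 0.717, -0.111, 0.118]
contact_force: [-1.4, 1.0, 3.9]
opening: 0.241
```

```bash
python3 -c "
from chk import *
chk('s20')"
```

```text
tilt about x 0.3255 x tilt -0.0006 origin rib xyz [ -1.3  39.5 113.5] gap mm (along base normal) 0.19 contact offset on base y -1.1 F [-1.4  1.   3.9] Fn 4.1 Ft -0.2 t 25.5167
[261 156]
```

Request:
move_arm(turn=[[0,0,0],[0,0,0],[0,0,0],[0,0,0],[0,0,0],[0,0,0],[0,0,0],[0,0,0],[0,0,0],[0,0,0]], dp=[[0,0,0],[0,0,0],[0,0,0],[0,0,0],[0,0,0],[0,0,0],[0,0,0],[0,0,0],[0,0,0],[0,0,0]], jaw=[1,1,1,1,1,1,1,1,1,1])

```text
clock: 26.4
tool_pos: [0.5349, 0.0798, 0.2017]
eef_rot: [0.678, 0.717, -0.111, 0.118]
contact_force: [-1.2, 1.3, 6.2]
opening: 0.243
```

Request:
move_arm(turn=[[0,0,0],[0,0,0],[0,0,0],[0,0,0],[0,0,0]], dp=[[0,0,0],[0,0,0],[0,0,0],[0,0,0],[0,0,0]], jaw=[1,1,1,1,1])

```text
clock: 26.82
tool_pos: [0.5349, 0.0798, 0.2017]
eef_rot: [0.678, 0.717, -0.111, 0.118]
contact_force: [-1.0, 0.4, 5.3]
opening: 0.245
```

```bash
python3 - <<'E'
from chk import *
chk('s21')
import pickle
c=pickle.load(open('s21.pkl','rb'));st=c['st']
# average several frames
fs=[c['f'].astype(float)]+[snap('scene')['f'].astype(float) for _ in range(7)]
g=cv2.cvtColor(np.mean(fs,0).astype(np.uint8),cv2.COLOR_BGR2GRAY).astype(float)
np.save('g21.npy',g)
M=R.from_quat(st['eef_rot']).as_matrix()
P0=st['tool_pos']+M[:,2]*.065-M[:,0]*.0022+M[:,1]*.0135
u0=proj(c,P0);ut=proj(c,P0-np.array([0,0,.052]));print('proj hub',u0,'plumb tip',ut)
for off in (.0095,.0135):
    Q=st['tool_pos']+M[:,2]*.065-M[:,0]*.0022+M[:,1]*off
    for rr in (.052,.06): print('index pred',off,rr,proj(c,Q+rr*(M[:,2]*np.cos(.3266)+M[:,0]*np.sin(.3266))))
for v in range(150,178):
    a=int(u0[0])-5; row=g[v,a:a+12]; w=np.clip(70-row,0,None)
    if w.sum()>5: print(v,round(a+(w*np.arange(12)).sum()/w.sum(),2),row.astype(int))
s=snap('side','side21')
h=cv2.resize(cv2.cvtColor(g.astype(np.uint8),cv2.COLOR_GRAY2BGR)[110:220,200:320],None,fx=4,fy=4,interpolation=cv2.INTER_CUBIC)
k=cv2.resize(s['f'][150:260,200:290],None,fx=4,fy=4)
cv2.imwrite('pics/c23.png',np.hstack([h,k[:h.shape[0]]]))
E
```

```text
tilt about x 0.3256 x tilt -0.0006 origin rib xyz [ -1.3  39.7 113.4] gap mm (along base normal) 0.17 contact offset on base y -1.3 F [-1.   0.4  5.3] Fn 5.1 Ft -1.3 t 26.8167
[261 156]
proj hub [264.30213848 158.59539758] plumb tip [264.15358188 174.20230964]
index pred 0.0095 0.052 [263.24042477 173.59274821]
index pred 0.0095 0.06 [263.22614111 175.90527924]
index pred 0.0135 0.052 [264.17565311 174.20133662]
index pred 0.0135 0.06 [264.15688775 176.51663267]
158 265.0 [ 83  82  82  95 101  77  61  72  84  82  82  82]
159 264.53 [84 81 82 88 79 62 61 72 84 82 82 82]
160 263.31 [83 83 82 74 59 65 71 79 84 82 82 83]
161 264.0 [84 82 84 84 71 49 71 85 85 84 84 82]
162 263.92 [82 83 83 87 67 34 71 88 83 81 83 82]
163 264.32 [83 82 84 89 71 31 52 78 85 83 85 84]
164 265.17 [83 84 87 76 43 24 21 46 77 85 74 49]
165 264.27 [83 86 80 54 26 25 25 32 68 85 85 77]
166 263.77 [83 86 68 29 24 27 25 48 78 85 85 84]
167 263.56 [83 87 70 24 27 24 28 64 91 84 73 72]
168 263.4 [83 84 73 39 25 24 49 81 77 74 84 75]
169 264.2 [85 83 87 75 36 36 59 79 67 62 85 84]
170 264.2 [85 85 86 89 69 32 59 77 87 73 71 84]
171 263.83 [75 60 74 87 67 32 48 66 87 85 85 83]
172 263.95 [77 74 87 90 68 29 70 79 72 86 83 99]
173 263.27 [ 69  65  69  67  68  33  70  90  80  78  98 114]
174 263.65 [ 70  65  73  72  71  25  68  87  97 134 151 137]
175 263.55 [ 74  75  80  52  21  24  46  85 127 150 145 144]
176 263.62 [ 86  88  81  55  28  24  46  81 123 147 143 142]
177 263.58 [ 85  85  80  50  22  22  42 103 142 146 144 143]
```

View pics/c23.png

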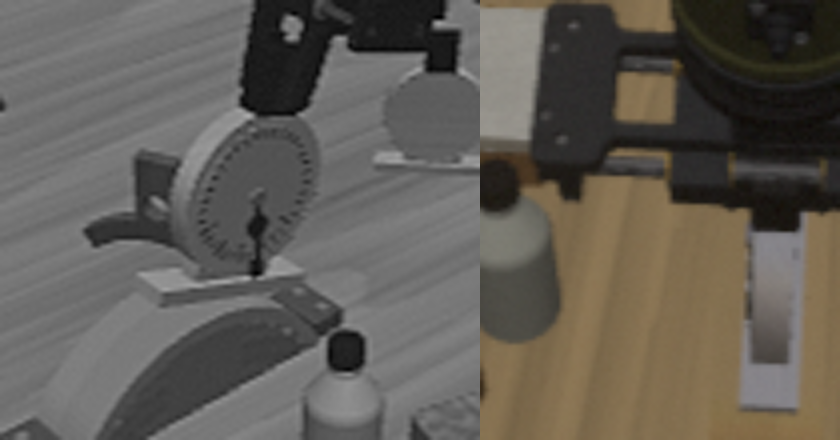

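View pics/side21.png

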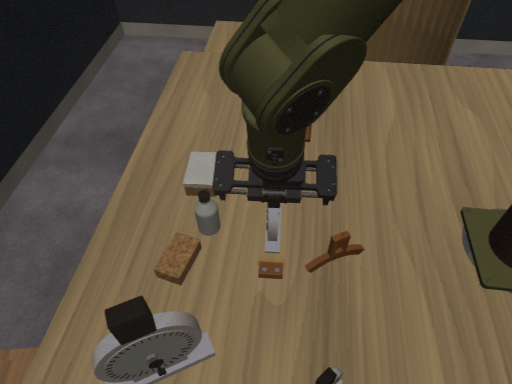

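View pics/s21.png

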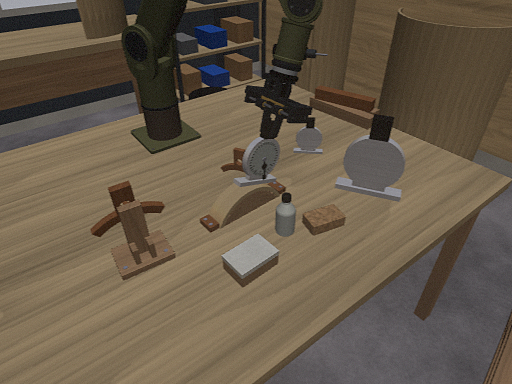

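```bash
python3 -c "
from h import *
st=r.get_state();print(st['clock'],st['contact_force'],st['opening']);print(r.finish_job())"
```

```text
27.2667 [-0.91168439  0.91987333  6.00032421] 0.24779103599681734
the job is handed in; nothing more can be done
None
```

I handed the job in at 27.3 s of the 64 s allowed, with the template hung on its peg and the gauge held on the rib with its pointer on the index tab.

- **Template:** I lifted the larger template off the rib, hung it on the dowel by its hole and let go of it. The later pictures show it hanging freely.
- **Gauge reading:** I picked up the middle-sized gauge, the one with the 140 mm base. Holding it up close to the scene camera, I found that the pointer meets the tab at a tilt of about 0.327 rad.
- **Gauge placing:** I stood it upright on the crown, which it touched with about 8 N. I then eased it off by about 1 mm, swung it round the rib's axis to that tilt, and pressed it back down. So it was not in contact during the swing itself.

**Last checks**
- The tool tilt was 0.3256 rad, and the pressing force was about 8–9 N, applied near the middle of the base.
- In the final scene view the pointer line was at column 264.0 and the tab at about 263.6. I put that half pixel down mostly to the oblique viewing angle, which leaves an estimated error of no more than about 0.01 rad.
- My calculated base-to-curve gap was 0.17 mm, which is within calibration error.
- The glue, sanding block and screw box look unmoved, and no force limit was approached.

No check failed. An early estimate of the rack's position from the fixed cameras disagreed with the wrist camera by about 5 mm; I used the wrist value and the peg fitted.

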